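Clear the engraving bench

ROBOT

A 6-joint arm with a two-finger parallel gripper is mounted at the origin on the work surface. World frame = base frame: x ahead of the robot, y to its left, z up, the work surface at z = 0. Lengths are in m, angles in rad, forces in N, time in s.
With the tool pointing down it reaches from about 0.25 to 0.775 m from the base axis. Payload 4 kg.
Tool frame: the origin (TCP) lies at the very end of the fingers, on their centre line; the grasp point (between the pads) lies 19 mm behind it; z points along the fingers, y is the line along which they close (so a half turn about z gives the same grasp; the last joint's range is limited). The gripper opens to 94 mm and grips with 3 to 60 N. Pads are 16 mm wide; open, the fingers measure 119 mm over their backs; the gripper's body (75 mm by 177 mm) begins 78 mm behind the grasp point.
Start: joints at [-1.312, 0.087, 1.371, -0, 1.684, -0.103], TCP at [0.195, -0.514, 0.206] pointing down, gripper open.
Joint ranges: [-3.1, 3.1], [-0.76, 2.03], [0.27, 2.55], [-1.08, 4.22], [0.17, 2.65], [-2.57, 2.57]. Speed limits (rad/s): [2.79, 2.79, 3.14, 3.14, 3.14, 3.14].

INTERFACE

Orientations are given as a rotation vector (axis times angle).
In Python, from station import env gives the robot as it stands.
- The arm moves only by the tool step_arm, never from a script. Its argument "deltas" is a list of rows, each a list of 3 entries, a list of its own where there are three numbers: the shift along the tool's x, y, z scaled (see below), then the turn, a rotation vector about the tool's x, y, z scaled (see below), then the opening, from -1 (shut) to 1 (fully open). A call has exactly 10 rows; each row is the pose to reach, as a shift and turn from the pose commanded when the call began, along the tool's axes at that moment, turning the shorter way round; what a row does not reach only later rows make up. The controller multiplies each number of a shift by 100 mm and each number of a turn by 180 degrees. A row lasts 1/12 s, in which the tool goes at most 41.7 mm and 7.16 degrees, less where a joint would pass 70% of its speed; a pose out of reach is approached as far as the arm can. A call with a number of a shift or a turn outside -1 to 1 is refused whole. A call with a gripper value outside its range is refused whole. The fingers move at their own pace and stop on an object; "force" is the grip in N (left out, the last holds). Time passes only in rows, so rows that repeat a pose let the fingers close, or fill a call up. It gives the time, the measured TCP pose, the force, the opening and the grip force at its end, in the units of the state.
- env.read_state(): the state, without advancing time (a new reading comes with each control period).
- env.camera(name): name is "side" or "top" or "wrist"; returns (picture, depth): 400x640x3 uint8, red, green, blue; 400x640 float32, m along the optical axis (not along the pixel's ray), 0 where there is no reading.
- env.camera_model(name): a dict with "mtx" (3x3 intrinsics, pixels), "pose" (4x4, takes a point from camera to world coordinates). Camera axes: x right, y down, z forward; pixel columns grow to the right and rows downward; lengths in m; the calibration is good to about 2 mm. A picture is of the moment at which its call begins: read the wrist's pose just before it. camera_model takes no time and is no camera call; for the wrist camera it gives the pose at the moment of the call.
- env.job_done(): hands the job in; it is judged then, once.
The state is a dict: "time_s": time; "q": joint angles; "qd": joint speeds; "effort": joint torques, N m; "position": TCP position; "eef_rot": TCP orientation; "wrist_force": force on the tool from outside, world axes, zero at the start; "ft_torque": the same for the moment, N m; "gripper_width": opening from 0.0 (shut) to 1.0 (fully open); "finger_force": force on a finger pad.
Only numpy, scipy, OpenCV 4.12 (cv2) and the standard library are available. Lean on these libraries where they do the work, as an engineer would, in place of code of your own. Each camera call takes 0.05 s, during which the arm holds its last target. There are 200 camera calls.

TASK

Clear this printmaking bench: use the palette knife to lever the green case's lid open under its front lip, until the lid stands about upright. Put every sharp engraving tool lying about into the green case, every ink brayer into the white tray that already holds a brayer, and every print weight into the white tray that already holds a weight, leaving those two first pieces in their trays. Finish with the knife lying flat back on its cork mat and the case's lid fully shut, and do not disturb the cup, bottle or phone.

Things in the scene. Friction and masses are not known exactly. Their poses are not given: they have to be found in the camera images.
- case: green metal case, outer 130 x 200 x 60 mm (x, y, z), walls and floor 4 mm, fixed to the table. Origin: centre of the underside; x points from its front to its hinge side, y along the hinge. Its front faces the middle of the bench.
- lid (a joint): hinge of the case's lid: 0 rad shut, 1.57 upright, stops at 1.9. The hinge is stiff: the lid stays where it is left (about 2 N upwards at the lip moves it). The lid is a plate 144 x 200 x 6 mm with no handle, its underside 60.5 mm above the table when shut; it hangs 14 mm out past the case's front wall, so a blade can go under it.
- lid_hinge (a point): the hinge line of the lid at the middle of its length, 60.5 mm above the table, over the outside of the case's back wall, level with the lid's underside; its axes turn with the lid: -x points from the hinge to the lip, z out of the lid's outer face
- lid_lip (a point): the middle of the lid's front edge, on its underside, 144 mm from the hinge
- mat: cork mat 220 x 60 x 4 mm (x, y, z), fixed, where the palette knife lies at the start and finally. Origin: centre of the underside; x along it.
- knife: palette knife 195 mm long: dark wooden handle 90 mm long, 16 mm wide, 18 mm high spanning x = -95 to -5 mm; steel blade 22 mm wide, 3 mm thick, ending at x = +100 mm, blade mid-plane 10 mm above the underside. Origin: on the underside plane, near the handle's front end; x points to the tip.
- tray_a: white open tray, outer 140 x 200 x 40 mm (x, y, z), walls and floor 4 mm; fixed to the table. Origin: centre of the underside. The two trays are alike: one holds brayers, the other print weights, as shown by the one piece already in each.
- tray_b: white open tray, outer 140 x 200 x 40 mm (x, y, z), walls and floor 4 mm; fixed to the table. Origin: centre of the underside. The two trays are alike: one holds brayers, the other print weights, as shown by the one piece already in each.
- burin: sharp engraving tool, burin with a pale wooden handle and square shaft; 95 mm long overall: a 50 mm handle (16 mm wide and high, flat underneath) and a steel shaft 6 mm thick. Origin: under the middle of the 95 mm length, on the underside; x points to the sharp end, so the handle spans x = -47 to +2 mm. Belongs in the green case. May be absent (None from the start).
- needle: sharp engraving tool, etching needle with a red handle and fine point; 95 mm long overall: a 50 mm handle (16 mm wide and high, flat underneath) and a steel shaft 6 mm thick. Origin: under the middle of the 95 mm length, on the underside; x points to the sharp end, so the handle spans x = -47 to +2 mm. Belongs in the green case. May be absent (None from the start).
- scraper: sharp engraving tool, scraper with a black handle and flat blade; 95 mm long overall: a 50 mm handle (16 mm wide and high, flat underneath) and a steel shaft 6 mm thick. Origin: under the middle of the 95 mm length, on the underside; x points to the sharp end, so the handle spans x = -47 to +2 mm. Belongs in the green case. May be absent (None from the start).
- brayer_0: ink brayer (hand roller), 100 mm long: wooden handle 60 mm long, 20 mm wide, 22 mm high spanning x = -50 to +10 mm, black rubber roller 28 mm diameter, 45 mm wide centred at x = +35 mm. Origin: on the underside, middle of the length; x points to the roller. This one starts in one of the two white trays and stays there.
- brayer_1: ink brayer (hand roller), 100 mm long: wooden handle 60 mm long, 20 mm wide, 22 mm high spanning x = -50 to +10 mm, black rubber roller 28 mm diameter, 45 mm wide centred at x = +35 mm. Origin: on the underside, middle of the length; x points to the roller. Starts on the bench; may be absent (None from the start).
- brayer_2: ink brayer (hand roller), 100 mm long: wooden handle 60 mm long, 20 mm wide, 22 mm high spanning x = -50 to +10 mm, black rubber roller 28 mm diameter, 45 mm wide centred at x = +35 mm. Origin: on the underside, middle of the length; x points to the roller. Starts on the bench; may be absent (None from the start).
- weight_0: print weight: blue round base 46 mm diameter, 14 mm high, with a brass knob 20 mm diameter, 16 mm high on top (30 mm high overall), about 0.2 kg. Origin: centre of the underside; z up. This one starts in the other white tray and stays there.
- weight_1: print weight: blue round base 46 mm diameter, 14 mm high, with a brass knob 20 mm diameter, 16 mm high on top (30 mm high overall), about 0.2 kg. Origin: centre of the underside; z up. Starts on the bench; may be absent (None from the start).
- weight_2: print weight: blue round base 46 mm diameter, 14 mm high, with a brass knob 20 mm diameter, 16 mm high on top (30 mm high overall), about 0.2 kg. Origin: centre of the underside; z up. Starts on the bench; may be absent (None from the start).
- cup: yellow paper coffee cup with a white cap, 105 mm high, 80 mm diameter, a bystander. Origin: centre of the underside.
- bottle: clear water bottle with a green label, 190 mm high, 62 mm diameter, a bystander. Origin: centre of the underside.
- phone: black phone lying flat, 150 x 73 x 9 mm, a bystander. Origin: centre of the underside.

How it is judged:
On the way, in this order (a step that is already met when the one before it is completed fails the run):
1. the palette knife's blade has lifted the lid by at least 0.25 rad and bears on it (value of joint lid above 0.25 rad and contact force between knife and lid above 0.2 N), for 0.1 s.
2. the lid stands about upright (1.3 rad or more) (value of joint lid above 1.3 rad), for 0.2 s.
At the end, for the whole second after the job is handed in: lid within 0.06 rad of shut; all sharp tools present inside the green case; all brayers in one white tray and all weights in the other, each with its first piece (origins within the walls, under 35 mm up); knife flat (0.2 rad) on the cork mat, within 70 mm along and 35 mm across of its centre (value of joint lid below 0.06 rad and x of burin in the frame of case between -0.061 and 0.061 m and y of burin in the frame of case between -0.096 and 0.096 m and z of burin in the frame of case between -0.01 and 0.045 m and x of needle in the frame of case between -0.061 and 0.061 m and y of needle in the frame of case between -0.096 and 0.096 m and z of needle in the frame of case between -0.01 and 0.045 m and x of scraper in the frame of case between -0.061 and 0.061 m and y of scraper in the frame of case between -0.096 and 0.096 m and z of scraper in the frame of case between -0.01 and 0.045 m and x of knife in the frame of mat between -0.07 and 0.07 m and y of knife in the frame of mat between -0.035 and 0.035 m and z of knife in the frame of mat between -0.01 and 0.03 m and angle between the z axis of knife and the z axis of mat, either way round below 0.2 rad and (((x of brayer_0 in the frame of tray_a between -0.066 and 0.066 m and y of brayer_0 in the frame of tray_a between -0.096 and 0.096 m and z of brayer_0 in the frame of tray_a between -0.01 and 0.035 m) and (x of brayer_1 in the frame of tray_a between -0.066 and 0.066 m and y of brayer_1 in the frame of tray_a between -0.096 and 0.096 m and z of brayer_1 in the frame of tray_a between -0.01 and 0.035 m) and (x of brayer_2 in the frame of tray_a between -0.066 and 0.066 m and y of brayer_2 in the frame of tray_a between -0.096 and 0.096 m and z of brayer_2 in the frame of tray_a between -0.01 and 0.035 m) and (x of weight_0 in the frame of tray_b between -0.066 and 0.066 m and y of weight_0 in the frame of tray_b between -0.096 and 0.096 m and z of weight_0 in the frame of tray_b between -0.01 and 0.035 m) and (x of weight_1 in the frame of tray_b between -0.066 and 0.066 m and y of weight_1 in the frame of tray_b between -0.096 and 0.096 m and z of weight_1 in the frame of tray_b between -0.01 and 0.035 m) and (x of weight_2 in the frame of tray_b between -0.066 and 0.066 m and y of weight_2 in the frame of tray_b between -0.096 and 0.096 m and z of weight_2 in the frame of tray_b between -0.01 and 0.035 m)) or ((x of brayer_0 in the frame of tray_b between -0.066 and 0.066 m and y of brayer_0 in the frame of tray_b between -0.096 and 0.096 m and z of brayer_0 in the frame of tray_b between -0.01 and 0.035 m) and (x of brayer_1 in the frame of tray_b between -0.066 and 0.066 m and y of brayer_1 in the frame of tray_b between -0.096 and 0.096 m and z of brayer_1 in the frame of tray_b between -0.01 and 0.035 m) and (x of brayer_2 in the frame of tray_b between -0.066 and 0.066 m and y of brayer_2 in the frame of tray_b between -0.096 and 0.096 m and z of brayer_2 in the frame of tray_b between -0.01 and 0.035 m) and (x of weight_0 in the frame of tray_a between -0.066 and 0.066 m and y of weight_0 in the frame of tray_a between -0.096 and 0.096 m and z of weight_0 in the frame of tray_a between -0.01 and 0.035 m) and (x of weight_1 in the frame of tray_a between -0.066 and 0.066 m and y of weight_1 in the frame of tray_a between -0.096 and 0.096 m and z of weight_1 in the frame of tray_a between -0.01 and 0.035 m) and (x of weight_2 in the frame of tray_a between -0.066 and 0.066 m and y of weight_2 in the frame of tray_a between -0.096 and 0.096 m and z of weight_2 in the frame of tray_a between -0.01 and 0.035 m)))); the robot touches nothing.
It fails at once if the cup is disturbed (moved more than 30 mm) (distance of cup from where it was at the start of the episode above 0.03 m).
It fails at once if the bottle is disturbed (moved more than 30 mm) (distance of bottle from where it was at the start of the episode above 0.03 m).
It fails at once if the phone is disturbed (moved more than 30 mm) (distance of phone from where it was at the start of the episode above 0.03 m).
It fails at once if the brayer that was in its tray at the start is lifted out (height (world z) of brayer_0 above 0.07 m).
It fails at once if the weight that was in its tray at the start is lifted out (height (world z) of weight_0 above 0.07 m).
Of burin, needle, scraper only 2 to 3 are there at a start; the rules pass over those that are not, and their reading is None.
Of brayer_1, brayer_2, weight_1, weight_2 only 2 to 4 are there at a start; the rules pass over those that are not, and their reading is None.
At some moment in a run one of burin, needle, scraper, brayer_1, brayer_2, weight_1, weight_2 may be knocked a few centimetres aside while the robot is not near it.
It also fails if it takes over 210 s, if anything falls off the work surface, if the arm or the gripper's body presses on something with over 40 N, if the wrist force passes 120 N, or if a joint passes its speed limit or range.

## Working session

There is one attempt and no reset: what is moved stays moved. The work goes in short steps, Python scripts to look and compute and a tool call to move; the robot and the scene stay as the last step left them, time stands still between calls to the robot, and variables do not carry over. Pictures are saved under pics/ and viewed, at most 17 in all, crops included, and the job is handed in when it is done.

Besides the shell and the picture viewer there is one more tool, called after "Request:" as name(argument=value, ...) on one line, values as JSON. step_arm: Moves the arm, as the interface text tells. Shifts and turns lie within -1 to 1; 1 stands for 100 mm of shift or 180 degrees of turn. Its arguments: {"type":"object","properties":{"deltas":{"type":"array","items":{"type":"array"}},"force":{"type":"number"}},"required":["deltas"]}

```bash
ls; mkdir -p pics; python3 - <<'E'
from station import env
import cv2
s=env.read_state();print(s)
for n in("top","side"):
    p,d=env.camera(n);cv2.imwrite(f"pics/{n}0.png",p[:,:,::-1]);
    m=env.camera_model(n);print(n,m)
E
```

```text
pics
{'time_s': 0.0, 'q': array([-1.31209338e+00,  8.79552609e-02,  1.37223999e+00, -1.62958701e-05,
        1.68358434e+00, -1.03081770e-01]), 'qd': array([ 0.00156367,  0.00012337, -0.00044973, -0.00040364, -0.00084155,
        0.00120297]), 'effort': array([ 1.80025545e-04, -3.40174913e+01, -3.02427649e+01,  7.19479448e-02,
        3.29937553e-02, -1.83836364e-04]), 'position': array([ 0.19452941, -0.51386961,  0.20431127]), 'eef_rot': array([-3.08818998e+00, -5.64801064e-01,  2.92186112e-04]), 'wrist_force': array([-0.16556624,  0.48107071,  1.17356981]), 'ft_torque': array([ 0.03127022, -0.0248043 , -0.03601767]), 'finger_force': 0.0, 'gripper_width': 1.0013847630489359}
top {'mtx': array([[452.2547915 ,   0.        , 321.26733131],
       [  0.        , 452.2547915 , 194.71644155],
       [  0.        ,   0.        ,   1.        ]]), 'pose': array([[ 0.01370583, -0.99534284,  0.09541893,  0.48951271],
       [-0.99973899, -0.01538543, -0.0168889 ,  0.034026  ],
       [ 0.01827831, -0.09516255, -0.99529392,  1.46766291],
       [ 0.        ,  0.        ,  0.        ,  1.        ]])}
side {'mtx': array([[443.77364593,   0.        , 317.98572662],
       [  0.        , 443.77364593, 199.69382438],
       [  0.        ,   0.        ,   1.        ]]), 'pose': array([[ 0.99139486, -0.08447006,  0.1000052 ,  0.49889524],
       [-0.13074174, -0.67711464,  0.72417012, -0.82186912],
       [ 0.00654429, -0.73101338, -0.68233174,  0.85376483],
       [ 0.        ,  0.        ,  0.        ,  1.        ]])}
```

```bash
python3 - <<'E'
import cv2
p=cv2.imread("pics/top0.png");print(p.shape)
# crop around the bench, enlarged 
cv2.imwrite("pics/top0b.png",cv2.resize(p,(800,500),interpolation=cv2.INTER_CUBIC))
E
```

```text
(400, 640, 3)
```

View pics/top0b.png

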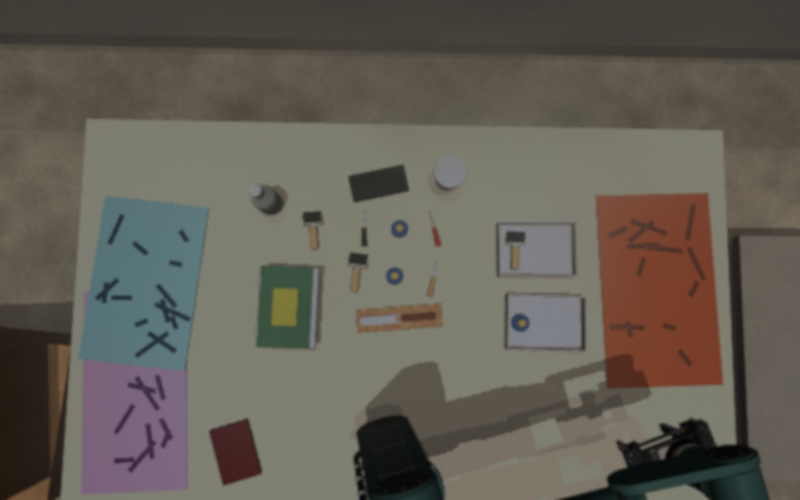

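View pics/side0.png

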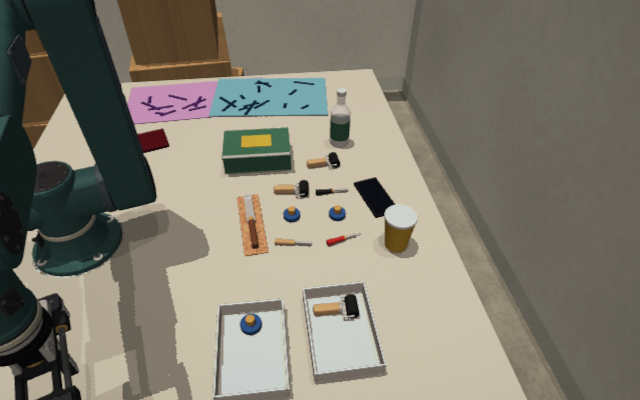

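The top view shows world +x up and +y to the left. All seven loose pieces are present: burin at about (431,280), needle (436,230), scraper (364,232), brayers (313,230) and (357,272), weights (400,229) and (395,275). The case is at (288,306), the knife and mat at (400,317), and the trays at (537,250), which holds brayers, and (545,322), which holds weights. I'll enlarge the middle of the bench.

```bash
python3 - <<'E'
import cv2
p=cv2.imread("pics/top0.png")[130:290,190:480]
p=cv2.resize(p,None,fx=2.75,fy=2.75,interpolation=cv2.INTER_CUBIC)
p=cv2.convertScaleAbs(p,alpha=1.5)
cv2.imwrite("pics/top0c.png",p);print(p.shape)
E
```

```text
(440, 798, 3)
```

View pics/top0c.png

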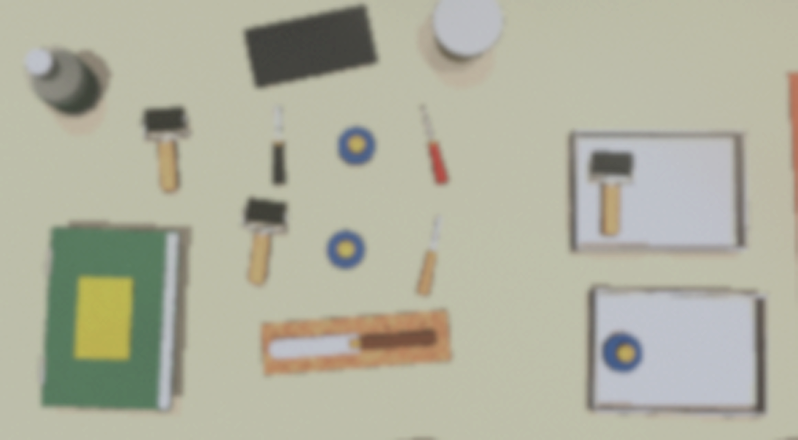

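Left of the middle is the case. Its silver overhanging lip, at crop column ~170, faces −y. The knife tip at (268,349) points at the case. I'll convert my pixel readings to world coordinates.

```bash
cat > h.py <<'E'
import numpy as np
from scipy.spatial.transform import Rotation as R
from station import env
def px(cam,u,v,z):
    """pixel -> world point on plane z"""
    m=env.camera_model(cam);P=m["pose"];d=P[:3,:3]@np.linalg.solve(m["mtx"],[u,v,1.]);o=P[:3,3]
    return o+d*(z-o[2])/d[2]
def rot(yaw,pitch=0):
    """tool down with tool x at yaw (deg); pitch>0 raises tool x"""
    return R.from_euler('z',yaw,degrees=True)*R.from_rotvec([np.pi,0,0])*R.from_euler('y',pitch,degrees=True)
def plan(*wps):
    """wps (x,y,z,yaw[,pitch]); prints one call per step of <=100 mm, <=70 deg"""
    s=env.read_state();p=s["position"];r=R.from_rotvec(s["eef_rot"])
    print("t",round(s["time_s"],1),"at",p.round(4),"yaw",np.degrees(np.arctan2(*r.as_matrix()[[1,0],0])).round(1),"w",round(s["gripper_width"]*94,1))
    for w in wps:
        q=np.array(w[:3]);g=rot(w[3],w[4] if len(w)>4 else 0);dr=(r.inv()*g).as_rotvec();d=r.inv().apply(q-p)
        n=max(1,int(np.ceil(max(np.abs(d).max()/.1,np.linalg.norm(dr)/1.2)-.02)))
        for i in range(n):
            r2=r*R.from_rotvec(dr/n);d=r.inv().apply((q-p)/(n-i));print((d*10).round(3),((dr/n)/np.pi).round(3));p=p+r.apply(d);r=r2
        print("  ^",w)
E
python3 - <<'E'
from h import *
def c(u,v,z): return px("top",u/2.75+190,v/2.75+130,z)
def seg(n,a,b,z):
    A=c(*a,z);B=c(*b,z);d=B-A;print(n,"mid",((A+B)/2).round(4),"len",np.linalg.norm(d).round(4),"ang",np.degrees(np.arctan2(d[1],d[0])).round(1))
seg("scraper",(279,184),(279,106),.008)
seg("needle",(441,183),(424,106),.008)
seg("burin",(424,293),(438,216),.008)
seg("brayL",(170,191),(165,108),.02)
seg("bray2",(257,284),(266,199),.02)
seg("bray0",(610,235),(612,153),.024)
seg("knife",(437,338),(268,349),.018)
for n,p in dict(wA=(356,146),wB=(346,250)).items(): print(n,c(*p,.014).round(4),c(*p,.03).round(4))
print("w0",c(622,352,.018).round(4))
for n,z,q in (("mat",.004,[(262,324),(448,311),(452,359),(266,375)]),("lid",.0665,[(52,228),(180,232),(170,410),(42,405)]),("trayA",.04,[(571,133),(744,134),(745,248),(572,250)]),("trayB",.04,[(590,287),(764,295),(763,410),(590,408)])):
    k=np.array([c(*a,z) for a in q]);print(n,k.mean(0).round(4),"sides",np.linalg.norm(k-np.roll(k,-1,0),axis=1).round(3),"ang",np.degrees(np.arctan2(*(k[1]-k[0]+k[2]-k[3])[[1,0]])).round(1),k[:,:2].round(3).tolist())
E
```

```text
scraper mid [0.6672 0.1066 0.008 ] len 0.0928 ang 1.1
needle mid [ 0.6707 -0.0748  0.008 ] len 0.0938 ang 12.9
burin mid [ 0.5406 -0.0742  0.008 ] len 0.0918 ang -9.8
brayL mid [0.6584 0.2361 0.02  ] len 0.0979 ang 5.0
bray2 mid [0.5525 0.124  0.02  ] len 0.0992 ang -4.8
bray0 mid [ 0.6138 -0.2831  0.024 ] len 0.0963 ang -1.7
knife mid [0.4361 0.0164 0.018 ] len 0.1958 ang 94.4
wA [0.6666 0.0157 0.014 ] [0.6646 0.0159 0.03  ]
wB [0.5441 0.0257 0.014 ] [0.5435 0.0258 0.03  ]
w0 [ 0.4304 -0.2962  0.018 ]
mat [0.4372 0.011  0.004 ] sides [0.218 0.056 0.218 0.059] ang -84.8 [[0.457, 0.122], [0.475, -0.095], [0.419, -0.1], [0.398, 0.117]]
lid [0.4624 0.2869 0.0665] sides [0.143 0.198 0.142 0.196] ang -91.2 [[0.562, 0.356], [0.56, 0.213], [0.362, 0.219], [0.366, 0.36]]
trayA [ 0.6166 -0.3343  0.04  ] sides [0.202 0.133 0.2   0.136] ang -89.0 [[0.683, -0.233], [0.685, -0.435], [0.552, -0.434], [0.547, -0.234]]
trayB [ 0.4347 -0.3541  0.04  ] sides [0.201 0.131 0.198 0.137] ang -90.9 [[0.505, -0.255], [0.498, -0.455], [0.368, -0.452], [0.368, -0.254]]
```

All measured sizes match the given ones. Next I approach the knife.

```bash
python3 -c "
from h import *
plan((.4375,-.002,.12,94.4),(.4375,-.002,.007,94.4))"
```

```text
t 0.1 at [ 0.1945 -0.5139  0.2044] yaw 20.7 w 94.5
[ 0.817 -0.785  0.171] [-0.    -0.    -0.082]
[ 0.99  -0.552  0.17 ] [-0.    -0.    -0.082]
[ 1.098 -0.282  0.17 ] [-0.    -0.    -0.082]
[1.133 0.006 0.169] [-0.    -0.    -0.082]
[1.094 0.294 0.169] [-0.    -0.    -0.082]
  ^ (0.4375, -0.002, 0.12, 94.4)
[-0.    -0.     0.565] [ 0. -0. -0.]
[-0.    -0.     0.565] [ 0. -0. -0.]
  ^ (0.4375, -0.002, 0.007, 94.4)
```

```bash
sed -i 's/np.abs(d).max()/np.linalg.norm(d)/' h.py; python3 -c "
from h import *
plan((.4375,-.002,.12,94.4),(.4375,-.002,.06,94.4))"
```

```text
t 0.1 at [ 0.1945 -0.5139  0.2044] yaw 20.7 w 94.5
[ 0.681 -0.654  0.142] [-0.    -0.    -0.068]
[ 0.804 -0.495  0.142] [-0.    -0.    -0.068]
[ 0.891 -0.312  0.142] [-0.    -0.    -0.068]
[ 0.937 -0.116  0.141] [-0.    -0.    -0.068]
[0.94  0.086 0.141] [-0.    -0.    -0.068]
[0.901 0.284 0.141] [-0.    -0.    -0.068]
  ^ (0.4375, -0.002, 0.12, 94.4)
[-0.  -0.   0.6] [-0. -0. -0.]
  ^ (0.4375, -0.002, 0.06, 94.4)
```

Request:
step_arm(deltas=[[[0.34,-0.33,0.07],[0,0,-0.034],1],[[0.68,-0.65,0.14],[0,0,-0.068],1],[[0.68,-0.65,0.14],[0,0,-0.068],1],[[0.68,-0.65,0.14],[0,0,-0.068],1],[[0.68,-0.65,0.14],[0,0,-0.068],1],[[0.68,-0.65,0.14],[0,0,-0.068],1],[[0.68,-0.65,0.14],[0,0,-0.068],1],[[0.68,-0.65,0.14],[0,0,-0.068],1],[[0.68,-0.65,0.14],[0,0,-0.068],1],[[0.68,-0.65,0.14],[0,0,-0.068],1]], force=50)

```text
time_s: 0.93
position: [0.2349, -0.4301, 0.1914]
eef_rot: [-3.013, -0.89, 0.0]
wrist_force: [-0.3, -0.7, 0.1]
gripper_width: 1.001
finger_force: 0.0
```

Request:
step_arm(deltas=[[[0.8,-0.5,0.14],[0,0,-0.068],1],[[0.8,-0.5,0.14],[0,0,-0.068],1],[[0.8,-0.5,0.14],[0,0,-0.068],1],[[0.8,-0.5,0.14],[0,0,-0.068],1],[[0.8,-0.5,0.14],[0,0,-0.068],1],[[0.8,-0.5,0.14],[0,0,-0.068],1],[[0.8,-0.5,0.14],[0,0,-0.068],1],[[0.8,-0.5,0.14],[0,0,-0.068],1],[[0.8,-0.5,0.14],[0,0,-0.068],1],[[0.8,-0.5,0.14],[0,0,-0.068],1]])

```text
time_s: 1.77
position: [0.2749, -0.3447, 0.1775]
eef_rot: [2.901, 1.206, -0.0]
wrist_force: [0.6, 0.5, -0.1]
gripper_width: 1.002
finger_force: 0.0
```

Request:
step_arm(deltas=[[[0.89,-0.31,0.14],[0,0,-0.068],1],[[0.89,-0.31,0.14],[0,0,-0.068],1],[[0.89,-0.31,0.14],[0,0,-0.068],1],[[0.89,-0.31,0.14],[0,0,-0.068],1],[[0.89,-0.31,0.14],[0,0,-0.068],1],[[0.89,-0.31,0.14],[0,0,-0.068],1],[[0.89,-0.31,0.14],[0,0,-0.068],1],[[0.89,-0.31,0.14],[0,0,-0.068],1],[[0.89,-0.31,0.14],[0,0,-0.068],1],[[0.89,-0.31,0.14],[0,0,-0.068],1]])

```text
time_s: 2.6
position: [0.3157, -0.2597, 0.1635]
eef_rot: [2.756, 1.508, -0.0]
wrist_force: [-0.7, 0.3, 0.4]
gripper_width: 0.998
finger_force: 0.0
```

Request:
step_arm(deltas=[[[0.94,-0.12,0.14],[0,0,-0.068],1],[[0.94,-0.12,0.14],[0,0,-0.068],1],[[0.94,-0.12,0.14],[0,0,-0.068],1],[[0.94,-0.12,0.14],[0,0,-0.068],1],[[0.94,-0.12,0.14],[0,0,-0.068],1],[[0.94,-0.12,0.14],[0,0,-0.068],1],[[0.94,-0.12,0.14],[0,0,-0.068],1],[[0.94,-0.12,0.14],[0,0,-0.068],1],[[0.94,-0.12,0.14],[0,0,-0.068],1],[[0.94,-0.12,0.14],[0,0,-0.068],1]])

```text
time_s: 3.43
position: [0.3562, -0.174, 0.1496]
eef_rot: [2.579, 1.793, -0.0]
wrist_force: [0.2, -0.7, -0.7]
gripper_width: 1.001
finger_force: 0.0
```

Request:
step_arm(deltas=[[[0.94,0.09,0.14],[0,0,-0.068],1],[[0.94,0.09,0.14],[0,0,-0.068],1],[[0.94,0.09,0.14],[0,0,-0.068],1],[[0.94,0.09,0.14],[0,0,-0.068],1],[[0.94,0.09,0.14],[0,0,-0.068],1],[[0.94,0.09,0.14],[0,0,-0.068],1],[[0.94,0.09,0.14],[0,0,-0.068],1],[[0.94,0.09,0.14],[0,0,-0.068],1],[[0.94,0.09,0.14],[0,0,-0.068],1],[[0.94,0.09,0.14],[0,0,-0.068],1]])

```text
time_s: 4.27
position: [0.3973, -0.089, 0.1356]
eef_rot: [2.373, 2.058, 0.0]
wrist_force: [0.4, 0.2, -0.3]
gripper_width: 1.0
finger_force: 0.0
```

Request:
step_arm(deltas=[[[0.9,0.28,0.14],[0,0,-0.068],1],[[0.9,0.28,0.14],[0,0,-0.068],1],[[0.9,0.28,0.14],[0,0,-0.068],1],[[0.9,0.28,0.14],[0,0,-0.068],1],[[0.9,0.28,0.14],[0,0,-0.068],1],[[0.9,0.28,0.14],[0,0,-0.068],1],[[0.9,0.28,0.14],[0,0,-0.068],1],[[0.9,0.28,0.14],[0,0,-0.068],1],[[0.9,0.28,0.14],[0,0,-0.068],1],[[0.9,0.28,0.14],[0,0,-0.068],1]])

```text
time_s: 5.1
position: [0.4377, -0.0038, 0.1217]
eef_rot: [2.14, 2.299, 0.0]
wrist_force: [-0.1, -0.5, -0.3]
gripper_width: 0.998
finger_force: 0.0
```

```bash
python3 -c "
from h import *
import cv2
p,d=env.camera('wrist');cv2.imwrite('pics/w1.png',p[:,:,::-1])
print(env.camera_model('wrist'))
plan((.4375,-.002,.007,94.4))"
```

```text
{'mtx': array([[298.06948112,   0.        , 319.60483316],
       [  0.        , 298.06948112, 200.67644115],
       [  0.        ,   0.        ,   1.        ]]), 'pose': array([[ 0.99735637,  0.06961686,  0.02082687,  0.43278346],
       [ 0.07265173, -0.96090111, -0.26719054,  0.073545  ],
       [ 0.00141159,  0.2679973 , -0.96341863,  0.29998195],
       [ 0.        ,  0.        ,  0.        ,  1.        ]])}
t 5.2 at [ 0.4377 -0.0036  0.1216] yaw 94.1 w 93.6
[ 0.008 -0.001  0.573] [ 0.     0.    -0.001]
[ 0.008 -0.001  0.573] [ 0.     0.    -0.001]
  ^ (0.4375, -0.002, 0.007, 94.4)
```

View pics/w1.png

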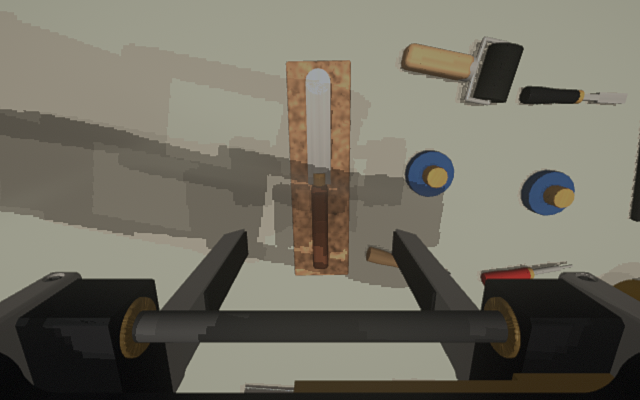

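Wrist view: the knife lies between the fingers, with its handle from (320,268) to (319,175) and its tip at (317,70). I'll check those points in world coordinates before descending.

```bash
python3 -c "
from h import *
for n,a in dict(tip=(317,69,.0155),hf=(319,174,.022),he=(320,268,.022),bm=(457,171,.02),w1=(430,174,.014),w2=(549,193,.014)).items(): print(n,px('wrist',*a).round(4))"
```

```text
tip [0.4279 0.1147 0.0155]
hf [0.4363 0.0225 0.022 ]
he [ 0.4444 -0.0755  0.022 ]
bm [0.5668 0.0345 0.02  ]
w1 [0.5441 0.0288 0.014 ]
w2 [0.6649 0.0185 0.014 ]
```

Request:
step_arm(deltas=[[[0.04,0,0.3],[0,0,0],0.2],[[0.04,0,0.57],[0,0,0],0.0],[[0.04,0,0.57],[0,0,0],-0.2],[[0.04,0,0.57],[0,0,0],-0.2],[[0.04,0,0.57],[0,0,0],-0.2],[[0.04,0,0.57],[0,0,0],-0.2],[[0.04,0,0.57],[0,0,0],-0.2],[[0.04,0,0.57],[0,0,0],-0.2],[[0.04,0,0.57],[0,0,0],-0.2],[[0.04,0,0.57],[0,0,0],-0.2]])

```text
time_s: 5.98
position: [0.4378, 0.0008, 0.065]
eef_rot: [2.139, 2.3, 0.001]
wrist_force: [0.0, 0.1, -0.4]
gripper_width: 0.408
finger_force: 0.0
```

Request:
step_arm(deltas=[[[0,0,0.3],[0,0,0],-0.2],[[0,0,0.57],[0,0,0],-0.2],[[0,0,0.57],[0,0,0],-0.2],[[0,0,0.57],[0,0,0],-0.6],[[0,0,0.57],[0,0,0],-1],[[0,0,0.57],[0,0,0],-1],[[0,0,0.57],[0,0,0],-1],[[0,0,0.57],[0,0,0],-1],[[0,0,0.57],[0,0,0],-1],[[0,0,0.57],[0,0,0],-1]], force=60)

```text
time_s: 6.82
position: [0.4379, 0.0008, 0.0084]
eef_rot: [2.138, 2.3, 0.001]
wrist_force: [-1.1, 0.4, 4.9]
gripper_width: 0.163
finger_force: 60.0
```

Request:
step_arm(deltas=[[[0,0,-0.2],[0,0,0],-1],[[0,0,-0.5],[0,0,0],-1],[[0,0,-0.6],[0,0,0],-1],[[0,0,-0.6],[0,0,0],-1],[[0,0,-0.6],[0,0,0],-1],[[0,0,-0.6],[0,0,0],-1],[[0,0,-0.6],[0,0,0],-1],[[0,0,-0.6],[0,0,0],-1],[[0,0,-0.6],[0,0,0],-1],[[0,0,-0.6],[0,0,0],-1]])

```text
time_s: 7.65
position: [0.437, 0.0009, 0.0667]
eef_rot: [-2.138, -2.3, 0.001]
wrist_force: [0.1, 0.5, -0.0]
gripper_width: 0.165
finger_force: 60.0
```

```bash
python3 -c "
from h import *
import cv2
P,D=env.camera('wrist');S,E=env.camera('side')
plan((.4375,-.002,.007,94.4))
a=cv2.convertScaleAbs(P[:,:,::-1],alpha=1.2)[40:320,180:460]
b=cv2.resize(S[:,:,::-1][140:280,190:330],(560,560),interpolation=cv2.INTER_CUBIC)
cv2.imwrite('pics/k2.png',b)
cv2.imwrite('pics/k2w.png',P[:,:,::-1])
m=env.camera_model('wrist');
for v in range(60,300,20):
  row=D[v,300:345]; print(v,row.min().round(4),(np.argmin(row)+300), end=' | ')
"
```

```text
t 7.8 at [0.4373 0.0008 0.0671] yaw 94.2 w 15.2
[-0.028  0.     0.601] [-0.    -0.    -0.001]
  ^ (0.4375, -0.002, 0.007, 94.4)
60 0.157 328 | 80 0.0 309 | 100 0.1619 313 | 120 0.1647 339 | 140 0.1673 302 | 160 0.1702 329 | 180 0.1736 330 | 200 0.1769 311 | 220 0.0 339 | 240 0.1725 339 | 260 0.1478 301 | 280 0.0 343 |
```

View pics/k2.png

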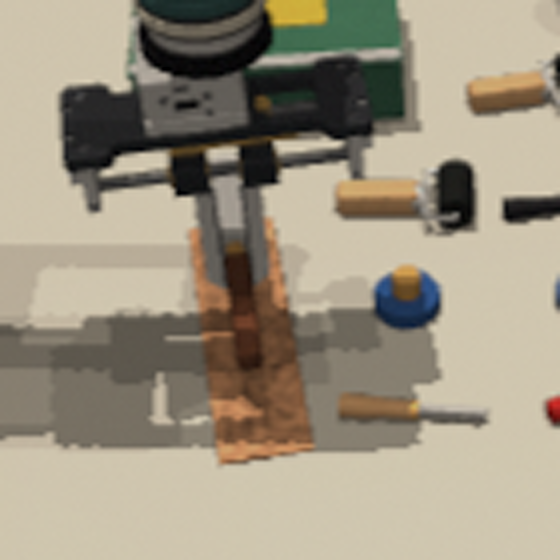

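The knife is held and clear of the mat. I'll get its pitch and tip position from the wrist depth.

```bash
python3 -c "
from h import *
m=env.camera_model('wrist');P,D=env.camera('wrist');K=np.linalg.inv(m['mtx']);M=m['pose']
v,u=np.mgrid[0:400,0:640];pc=(K@np.stack([u,v,np.ones_like(u)]).reshape(3,-1)*D.ravel())
w=(M[:3,:3]@pc).T+M[:3,3];ok=(D.ravel()>0)&(w[:,2]>.04)&(w[:,2]<.12)&(abs(w[:,0]-.435)<.02)&(w[:,1]>.0)
w=w[ok]
for y in np.arange(0,.14,.01):
  k=w[(w[:,1]>=y)&(w[:,1]<y+.01)]
  if len(k):print(round(y,3),len(k),k[:,2].mean().round(4),k[:,0].min().round(4),k[:,0].max().round(4))
print(w[:,1].max())
"
```

```text
0.0 1564 0.0934 0.4177 0.4492
0.01 1155 0.0876 0.4261 0.455
0.02 604 0.0738 0.4255 0.4475
0.03 605 0.0734 0.4244 0.4465
0.04 633 0.0734 0.4238 0.4463
0.05 660 0.0734 0.4232 0.4454
0.06 683 0.0734 0.4221 0.4444
0.07 738 0.0734 0.4215 0.444
0.08 765 0.0735 0.421 0.4432
0.09 789 0.0734 0.4199 0.4423
0.1 837 0.0734 0.4196 0.4419
0.11 318 0.0735 0.4209 0.44
0.11590440549517803
```

```bash
python3 -c "
from h import *
plan((.458,.07,.046,89))"
```

```text
t 7.8 at [0.4374 0.0008 0.0673] yaw 94.2 w 15.6
[0.675 0.256 0.213] [-0.     0.     0.029]
  ^ (0.458, 0.07, 0.046, 89)
```

Request:
step_arm(deltas=[[[0.2,0.08,0.06],[0,0,0.01],-1],[[0.4,0.15,0.12],[0,0,0.02],-1],[[0.67,0.26,0.21],[0,0,0.029],-1],[[0.67,0.26,0.21],[0,0,0.029],-1],[[0.67,0.26,0.21],[0,0,0.029],-1],[[0.67,0.26,0.21],[0,0,0.029],-1],[[0.67,0.26,0.21],[0,0,0.029],-1],[[0.67,0.26,0.21],[0,0,0.029],-1],[[0.67,0.26,0.21],[0,0,0.029],-1],[[0.67,0.26,0.21],[0,0,0.029],-1]])

```text
time_s: 8.63
position: [0.4587, 0.0689, 0.0468]
eef_rot: [2.242, 2.199, 0.001]
wrist_force: [-0.0, -0.2, -0.5]
gripper_width: 0.161
finger_force: 60.0
```

```bash
cat >> h.py <<'E'
def cloud(cam):
    m=env.camera_model(cam);_,D=env.camera(cam);M=m['pose']
    v,u=np.mgrid[0:400,0:640];pc=np.linalg.solve(m['mtx'],np.stack([u,v,np.ones_like(u)]).reshape(3,-1).astype(float)*D.ravel())
    return ((M[:3,:3]@pc).T+M[:3,3])[D.ravel()>0]
E
python3 -c "
from h import *
plan()
for c in ('wrist','top'):
  w=cloud(c);k=w[(w[:,2]>.058)&(w[:,2]<.075)&(w[:,1]>.203)&(w[:,0]>.35)&(w[:,0]<.58)]
  print(c,'lid z',np.median(k[:,2]).round(4))
  for a in (.39,.43,.47,.51,.55):
    q=k[abs(k[:,0]-a)<.01]
    if len(q):print(a,q[:,1].min().round(4),q[:,1].max().round(4))
  k=w[(abs(w[:,2]-.052)<.006)&(w[:,1]>.15)&(w[:,1]<.205)&(abs(w[:,0]-.455)<.03)]
  if len(k):print('tip',k[:,1].max().round(4),k[:,0].mean().round(4),np.median(k[:,2]).round(4))
"
```

```text
t 8.6 at [0.4587 0.0689 0.0468] yaw 88.9 w 15.2
wrist lid z nan
tip 0.1841 0.4613 0.0531
top lid z 0.066
0.39 0.2182 0.3659
0.43 0.2176 0.3629
0.47 0.2173 0.3599
0.51 0.2158 0.3605
0.55 0.2145 0.3616
tip 0.1832 0.4629 0.0531
  return _methods._mean(a, axis=axis, dtype=dtype,
  ret = ret.dtype.type(ret / rcount)
```

Both the tip (0.183) and the lip (0.217) show in the top cloud, so there is no bias between them. Next I insert about 9 mm and start lifting.

Request:
step_arm(deltas=[[[0.1,0,0],[0,0,0],-1],[[0.2,0,0],[0,0,0],-1],[[0.3,0,0],[0,0,0],-1],[[0.4,0,0],[0,0,0],-1],[[0.43,0,0],[0,0,0],-1],[[0.43,0,0],[0,0,0],-1],[[0.43,0,0],[0,0,0],-1],[[0.43,0,-0.02],[0,0,0],-1],[[0.43,0,-0.04],[0,0,0],-1],[[0.43,0,-0.05],[0,0,0],-1]])

```text
time_s: 9.57
position: [0.4596, 0.1122, 0.0519]
eef_rot: [2.242, 2.2, 0.001]
wrist_force: [-0.7, -0.6, -0.3]
gripper_width: 0.159
finger_force: 60.0
```

Request:
step_arm(deltas=[[[0,0,-0.05],[0,0,0],-1],[[0,0,-0.1],[0,0,0],-1],[[0.01,0,-0.15],[0,0,0],-1],[[0.02,0,-0.2],[0,0,0],-1],[[0.04,0,-0.25],[0,0,0],-1],[[0.06,0,-0.3],[0,0,0],-1],[[0.08,0,-0.36],[0,0,0],-1],[[0.1,0,-0.42],[0,0,0],-1],[[0.13,0,-0.47],[0,0,0],-1],[[0.16,0,-0.52],[0,0,0],-1]])

```text
time_s: 10.4
position: [0.4597, 0.1288, 0.1042]
eef_rot: [2.241, 2.201, 0.0]
wrist_force: [-1.2, -1.1, -2.0]
gripper_width: 0.168
finger_force: 60.0
```

```bash
python3 -c "
from h import *
import cv2
plan();print(env.read_state()['wrist_force'])
S,_=env.camera('side')
cv2.imwrite('pics/l1.png',cv2.resize(S[:,:,::-1][90:290,190:390],(600,600),interpolation=cv2.INTER_CUBIC))
w=cloud('top');k=w[(w[:,2]>.068)&(w[:,1]>.2)&(w[:,1]<.38)&(abs(w[:,0]-.54)<.015)]
A=np.polyfit(k[:,1],k[:,2],1);print('lid angle',-np.arctan(A[0]),len(k))
"
```

```text
t 10.4 at [0.4597 0.1288 0.1042] yaw 89.0 w 15.8
[-1.2257034  -1.11708222 -1.97517701]
lid angle 0.4056752996914372 370
```

View pics/l1.png

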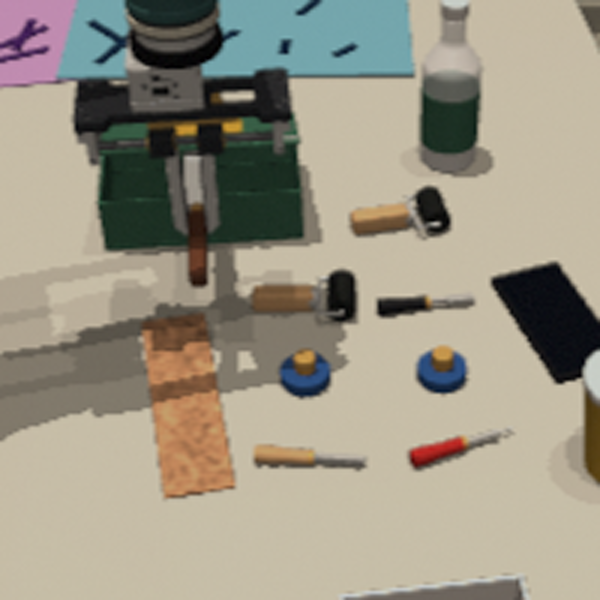

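The lid is at 0.41 rad, as planned. I continue along the arc to about 1.6 rad.

Request:
step_arm(deltas=[[[0.07,0,-0.1],[0,0,0],-1],[[0.15,0,-0.2],[0,0,0],-1],[[0.235,0,-0.29],[0,0,0],-1],[[0.33,0,-0.37],[0,0,0],-1],[[0.425,0,-0.435],[0,0,0],-1],[[0.54,0,-0.49],[0,0,0],-1],[[0.65,0,-0.535],[0,0,0],-1],[[0.755,0,-0.565],[0,0,0],-1],[[0.87,0,-0.595],[0,0,0],-1],[[0.985,0,-0.605],[0,0,0],-1]])

```text
time_s: 11.33
position: [0.4615, 0.2285, 0.1645]
eef_rot: [2.241, 2.201, 0.001]
wrist_force: [0.1, -1.7, 0.4]
gripper_width: 0.163
finger_force: 60.0
```

Request:
step_arm(deltas=[[[0.06,0,0],[0,0,0],-1],[[0.11,0,0],[0,0,0],-1],[[0.17,0,0],[0,0,0],-1],[[0.2,0,0],[0,0,0],-1],[[0.24,0,0],[0,0,0],-1],[[0.24,0,0],[0,0,0],-1],[[0.24,0,0],[0,0,0],-1],[[0.24,0,0],[0,0,0],-1],[[0.14,0,0],[0,0,0],-1],[[0.04,0,0],[0,0,0],-1]])

```text
time_s: 12.17
position: [0.4614, 0.2303, 0.1638]
eef_rot: [2.241, 2.202, -0.001]
wrist_force: [0.2, -0.1, -0.4]
gripper_width: 0.166
finger_force: 60.0
```

```bash
python3 -c "
from h import *
import cv2
plan((.4597,.13,.15,89),(.438,0,.067,94.2),(.438,.001,.010,94.2));print(env.read_state()['wrist_force'])
S,_=env.camera('side')
w=cloud('top');k=w[(w[:,2]>.12)&(w[:,1]>.2)&(w[:,1]<.42)&(abs(w[:,0]-.55)<.012)]
print('lip',k[:,2].max(),k[np.argmax(k[:,2])],np.median(k,0))
w=cloud('side');k=w[(w[:,2]>.08)&(w[:,2]<.22)&(w[:,1]>.3)&(w[:,1]<.42)&(abs(w[:,0]-.54)<.015)]
A=np.polyfit(k[:,2],k[:,1],1);print('tilt past upright',A[0],len(k),k[:,2].min(),k[:,2].max())
"
```

```text
t 12.2 at [0.4614 0.2303 0.1638] yaw 89.0 w 15.6
[-1.003e+00  1.000e-03  1.390e-01] [-0.  0. -0.]
  ^ (0.4597, 0.13, 0.15, 89)
[-0.652 -0.097  0.415] [-0.     0.    -0.014]
[-0.647 -0.127  0.415] [-0.     0.    -0.014]
  ^ (0.438, 0, 0.067, 94.2)
[0.01  0.001 0.57 ] [-0. -0. -0.]
  ^ (0.438, 0.001, 0.01, 94.2)
[ 0.21507963 -0.12578442 -0.40873225]
lip 0.3093373391127776 [0.55046564 0.2188308  0.30933734] [0.54626408 0.25270034 0.30056284]
tilt past upright 0.041035037581165175 285 0.08030010032650758 0.19752305548204696
```

The lid now stands at about 1.61 rad. I return the knife to the mat.

Request:
step_arm(deltas=[[[-0.4,0,0.05],[0,0,0],-1],[[-0.8,0,0.1],[0,0,0],-1],[[-1,0,0.14],[0,0,0],-1],[[-1,0,0.14],[0,0,0],-1],[[-1,0,0.14],[0,0,0],-1],[[-1,0,0.14],[0,0,0],-1],[[-1,0,0.14],[0,0,0],-1],[[-1,0,0.14],[0,0,0],-1],[[-1,0,0.14],[0,0,0],-1],[[-1,0,0.14],[0,0,0],-1]])

```text
time_s: 13.15
position: [0.4597, 0.1317, 0.15]
eef_rot: [2.24, 2.202, 0.0]
wrist_force: [-0.9, -1.0, -0.5]
gripper_width: 0.163
finger_force: 60.0
```

Request:
step_arm(deltas=[[[-0.35,-0.05,0.2],[0,0,-0.007],-1],[[-0.65,-0.1,0.41],[0,0,-0.014],-1],[[-0.65,-0.1,0.41],[0,0,-0.014],-1],[[-0.65,-0.1,0.41],[0,0,-0.014],-1],[[-0.65,-0.1,0.41],[0,0,-0.014],-1],[[-0.65,-0.1,0.41],[0,0,-0.014],-1],[[-0.65,-0.1,0.41],[0,0,-0.014],-1],[[-0.65,-0.1,0.41],[0,0,-0.014],-1],[[-0.65,-0.1,0.41],[0,0,-0.014],-1],[[-0.65,-0.1,0.41],[0,0,-0.014],-1]])

```text
time_s: 13.98
position: [0.4487, 0.0666, 0.1093]
eef_rot: [2.192, 2.25, 0.001]
wrist_force: [-0.3, 0.4, -0.5]
gripper_width: 0.162
finger_force: 60.0
```

Request:
step_arm(deltas=[[[-0.35,-0.06,0.2],[0,0,-0.007],-1],[[-0.65,-0.13,0.41],[0,0,-0.014],-1],[[-0.65,-0.13,0.41],[0,0,-0.014],-1],[[-0.65,-0.13,0.41],[0,0,-0.014],-1],[[-0.65,-0.13,0.41],[0,0,-0.014],-1],[[-0.65,-0.13,0.41],[0,0,-0.014],-1],[[-0.65,-0.13,0.41],[0,0,-0.014],-1],[[-0.65,-0.13,0.41],[0,0,-0.014],-1],[[-0.65,-0.13,0.41],[0,0,-0.014],-1],[[-0.65,-0.13,0.41],[0,0,-0.014],-1]])

```text
time_s: 14.82
position: [0.4374, 0.0013, 0.0683]
eef_rot: [2.141, 2.298, 0.001]
wrist_force: [-0.9, -0.4, -0.3]
gripper_width: 0.162
finger_force: 60.0
```

```bash
python3 -c "
from h import *
plan((.438,.001,.009,94.2))
w=cloud('top');k=w[(w[:,2]>.06)&(w[:,2]<.085)&(w[:,1]>.05)&(w[:,1]<.15)&(abs(w[:,0]-.435)<.03)]
print('blade z vs y',np.polyfit(k[:,1],k[:,2],1),k[:,1].max(),k[:,2].mean(),k[:,0].mean())"
```

```text
t 14.8 at [0.4374 0.0013 0.0683] yaw 94.0 w 15.3
[-0.003  0.005  0.593] [ 0.     0.    -0.001]
  ^ (0.438, 0.001, 0.009, 94.2)
blade z vs y [0.04656707 0.07039336] 0.11218326827110438 0.07464179767897203 0.4335805848205018
```

```bash
python3 - <<'E'
s=open('h.py').read()
s=s.replace('def plan(*wps):','def plan(*wps,start=None):').replace('    for w in wps:\n        q','    if start: p=np.array(start[:3]);r=rot(*start[3:])\n    for w in wps:\n        q')
open('h.py','w').write(s)
E
python3 -c "
from h import *
plan((.526,-.07,.06,-10),(.526,-.07,.005,-10),start=(.438,.001,.08,94.2))"
```

```text
t 14.9 at [0.4373 0.0012 0.0682] yaw 94.0 w 15.5
[-0.386  0.413  0.1  ] [-0.    -0.     0.289]
[0.088 0.558 0.1  ] [-0.    -0.     0.289]
  ^ (0.526, -0.07, 0.06, -10)
[ 0.   -0.    0.55] [ 0. -0.  0.]
  ^ (0.526, -0.07, 0.005, -10)
```

Request:
step_arm(deltas=[[[0,0,0.2],[0,0,0],-1],[[0,0,0.4],[0,0,0],-1],[[0,0,0.55],[0,0,0],-1],[[0,0,0.59],[0,0,0],-1],[[0,0,0.59],[0,0,0],-1],[[0,0,0.59],[0,0,0],-1],[[0,0,0.59],[0,0,0],-0.2],[[0,0,0.59],[0,0,0],-0.2],[[0,0,0.59],[0,0,0],-0.2],[[0,0,0.59],[0,0,0],-0.2]])

```text
time_s: 15.7
position: [0.4374, 0.0009, 0.0092]
eef_rot: [2.142, 2.297, 0.0]
wrist_force: [0.4, 0.3, 0.3]
gripper_width: 0.39
finger_force: 0.0
```

Request:
step_arm(deltas=[[[0,0,0],[0,0,0],-0.2],[[0,0,0],[0,0,0],-0.2],[[0,0,-0.2],[0,0,0],-0.2],[[0,0,-0.5],[0,0,0],0],[[0,0,-0.7],[0,0,0],0.2],[[0,0,-0.7],[0,0,0],0.2],[[0,0,-0.7],[0,0,0],0.2],[[0,0,-0.7],[0,0,0],0.2],[[0,0,-0.7],[0,0,0],0.2],[[0,0,-0.7],[0,0,0],0.2]], force=40)

```text
time_s: 16.53
position: [0.4359, 0.001, 0.0772]
eef_rot: [-2.141, -2.295, 0.003]
wrist_force: [-0.2, -0.5, -0.0]
gripper_width: 0.6
finger_force: 0.0
```

Request:
step_arm(deltas=[[[-0.39,0.41,0.1],[0,0,0.289],0.2],[[-0.39,0.41,0.1],[0,0,0.289],0.2],[[-0.39,0.41,0.1],[0,0,0.289],0.2],[[-0.39,0.41,0.1],[0,0,0.289],0.2],[[-0.39,0.41,0.1],[0,0,0.289],0.2],[[-0.39,0.41,0.1],[0,0,0.289],0.2],[[-0.39,0.41,0.1],[0,0,0.289],0.2],[[-0.39,0.41,0.1],[0,0,0.289],0.2],[[-0.39,0.41,0.1],[0,0,0.289],0.2],[[-0.39,0.41,0.1],[0,0,0.289],0.2]])

```text
time_s: 17.37
position: [0.4802, -0.0351, 0.068]
eef_rot: [-2.932, -1.126, 0.003]
wrist_force: [-0.6, 0.5, 0.5]
gripper_width: 0.601
finger_force: 0.0
```

Request:
step_arm(deltas=[[[0.09,0.56,0.1],[0,0,0.289],0.2],[[0.09,0.56,0.1],[0,0,0.289],0.2],[[0.09,0.56,0.1],[0,0,0.289],0.2],[[0.09,0.56,0.1],[0,0,0.289],0.2],[[0.09,0.56,0.1],[0,0,0.289],0.2],[[0.09,0.56,0.1],[0,0,0.289],0.2],[[0.09,0.56,0.1],[0,0,0.289],0.2],[[0.09,0.56,0.1],[0,0,0.289],0.2],[[0.09,0.56,0.1],[0,0,0.289],0.2],[[0.09,0.56,0.1],[0,0,0.289],0.2]])

```text
time_s: 18.2
position: [0.5247, -0.0707, 0.0586]
eef_rot: [-3.13, 0.272, 0.001]
wrist_force: [-0.3, -1.2, 0.3]
gripper_width: 0.597
finger_force: 0.0
```

```bash
python3 -c "
from h import *
import cv2
plan((.526,-.07,.005,-10))
P,_=env.camera('wrist');T,_=env.camera('top')
P=cv2.resize(P,(480,300));T=cv2.resize(T[130:290,190:480],(800,441));T=cv2.convertScaleAbs(T,alpha=1.4)
o=np.zeros((600,800,3),np.uint8);o[:300,:480]=P;o[300:,:]=T[:300];o[:300,480:]=T[141:441,480:800] if 0 else 0
cv2.imwrite('pics/c1.png',o[:,:,::-1])"
```

```text
t 18.2 at [ 0.5247 -0.0707  0.0586] yaw -9.9 w 56.1
[ 0.012 -0.009  0.536] [0. 0. 0.]
  ^ (0.526, -0.07, 0.005, -10)
```

View pics/c1.png

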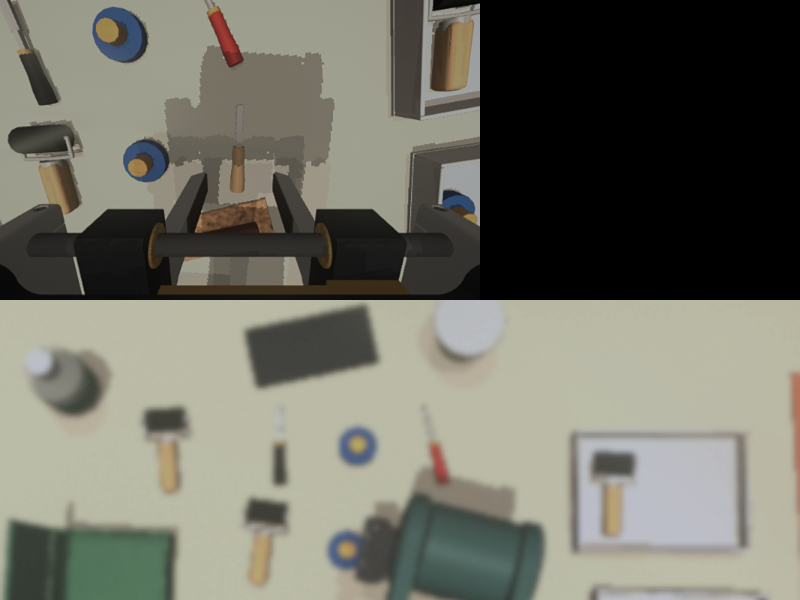

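The burin is centred between the fingers, at (238,150) in the wrist panel. I grasp it and carry it over the case.

```bash
python3 -c "
from h import *
print(px('wrist',316,253,.012),px('wrist',318.5,140,.008))
plan((.52,.272,.11,89),(.52,.272,.013,89),(.52,.272,.11,89),(.653,.108,.06,0),(.653,.108,.005,0),start=(.526,-.07,.06,-10))"
```

```text
[ 0.4973198  -0.06339716  0.012     ] [ 0.58673685 -0.08121282  0.008     ]
t 18.3 at [ 0.5248 -0.0707  0.0587] yaw -10.0 w 55.8
[-0.163 -0.839 -0.125] [-0.     0.    -0.138]
[ 0.203 -0.831 -0.125] [-0.     0.    -0.138]
[ 0.532 -0.669 -0.125] [-0.     0.    -0.138]
[ 0.764 -0.385 -0.125] [-0.     0.    -0.138]
  ^ (0.52, 0.272, 0.11, 89)
[ 0.   -0.    0.97] [ 0. -0.  0.]
  ^ (0.52, 0.272, 0.013, 89)
[ 0.    0.   -0.97] [ 0. -0. -0.]
  ^ (0.52, 0.272, 0.11, 89)
[-0.539  0.453  0.167] [ 0.    -0.     0.165]
[-0.244  0.66   0.167] [ 0.    -0.     0.165]
[0.115 0.694 0.167] [ 0.    -0.     0.165]
  ^ (0.653, 0.108, 0.06, 0)
[-0.   -0.    0.55] [ 0. -0. -0.]
  ^ (0.653, 0.108, 0.005, 0)
```

Request:
step_arm(deltas=[[[0.01,0,0.3],[0,0,0],0.2],[[0.01,0,0.54],[0,0,0],0.2],[[0.01,0,0.54],[0,0,0],0.2],[[0.01,0,0.54],[0,0,0],-1],[[0.01,0,0.54],[0,0,0],-1],[[0.01,0,0.54],[0,0,0],-1],[[0.01,0,0.54],[0,0,0],-1],[[0.01,0,0.54],[0,0,0],-1],[[0.01,0,0.54],[0,0,0],-1],[[0.01,0,0.54],[0,0,0],-1]])

```text
time_s: 19.13
position: [0.5262, -0.0709, 0.0055]
eef_rot: [3.13, -0.275, 0.001]
wrist_force: [-0.3, 0.7, 1.9]
gripper_width: 0.169
finger_force: 39.9
```

Request:
step_arm(deltas=[[[0,0,0],[0,0,0],-1],[[0,0,-0.2],[0,0,0],-1],[[0,0,-0.54],[0,0,0],-1],[[0,0,-0.54],[0,0,0],-1],[[0,0,-0.54],[0,0,0],-1],[[0,0,-0.54],[0,0,0],-1],[[0,0,-0.54],[0,0,0],-1],[[0,0,-0.54],[0,0,0],-1],[[0,0,-0.54],[0,0,0],-1],[[0,0,-0.54],[0,0,0],-1]])

```text
time_s: 19.97
position: [0.5253, -0.0708, 0.058]
eef_rot: [-3.129, 0.275, 0.003]
wrist_force: [-0.0, -0.3, -0.5]
gripper_width: 0.162
finger_force: 39.9
```

Request:
step_arm(deltas=[[[-0.16,-0.84,-0.13],[0,0,-0.138],-1],[[-0.16,-0.84,-0.13],[0,0,-0.138],-1],[[-0.16,-0.84,-0.13],[0,0,-0.138],-1],[[-0.16,-0.84,-0.13],[0,0,-0.138],-1],[[-0.16,-0.84,-0.13],[0,0,-0.138],-1],[[-0.16,-0.84,-0.13],[0,0,-0.138],-1],[[-0.16,-0.84,-0.13],[0,0,-0.138],-1],[[-0.16,-0.84,-0.13],[0,0,-0.138],-1],[[-0.16,-0.84,-0.13],[0,0,-0.138],-1],[[-0.16,-0.84,-0.13],[0,0,-0.138],-1]])

```text
time_s: 20.8
position: [0.5248, 0.0141, 0.0719]
eef_rot: [3.116, 0.402, -0.0]
wrist_force: [-0.4, -0.5, -0.0]
gripper_width: 0.166
finger_force: 39.9
```

Request:
step_arm(deltas=[[[0.2,-0.83,-0.13],[0,0,-0.138],-1],[[0.2,-0.83,-0.13],[0,0,-0.138],-1],[[0.2,-0.83,-0.13],[0,0,-0.138],-1],[[0.2,-0.83,-0.13],[0,0,-0.138],-1],[[0.2,-0.83,-0.13],[0,0,-0.138],-1],[[0.2,-0.83,-0.13],[0,0,-0.138],-1],[[0.2,-0.83,-0.13],[0,0,-0.138],-1],[[0.2,-0.83,-0.13],[0,0,-0.138],-1],[[0.2,-0.83,-0.13],[0,0,-0.138],-1],[[0.2,-0.83,-0.13],[0,0,-0.138],-1]])

```text
time_s: 21.63
position: [0.523, 0.0995, 0.0849]
eef_rot: [2.956, 1.063, -0.0]
wrist_force: [-0.5, -0.1, 0.0]
gripper_width: 0.17
finger_force: 39.9
```

Request:
step_arm(deltas=[[[0.53,-0.67,-0.13],[0,0,-0.138],-1],[[0.53,-0.67,-0.13],[0,0,-0.138],-1],[[0.53,-0.67,-0.13],[0,0,-0.138],-1],[[0.53,-0.67,-0.13],[0,0,-0.138],-1],[[0.53,-0.67,-0.13],[0,0,-0.138],-1],[[0.53,-0.67,-0.13],[0,0,-0.138],-1],[[0.53,-0.67,-0.13],[0,0,-0.138],-1],[[0.53,-0.67,-0.13],[0,0,-0.138],-1],[[0.53,-0.67,-0.13],[0,0,-0.138],-1],[[0.53,-0.67,-0.13],[0,0,-0.138],-1]])

```text
time_s: 22.47
position: [0.5211, 0.1849, 0.0979]
eef_rot: [2.658, 1.674, -0.0]
wrist_force: [0.5, -1.1, -0.9]
gripper_width: 0.165
finger_force: 39.9
```

Request:
step_arm(deltas=[[[0.76,-0.39,-0.13],[0,0,-0.138],-1],[[0.76,-0.39,-0.13],[0,0,-0.138],-1],[[0.76,-0.39,-0.13],[0,0,-0.138],-1],[[0.76,-0.39,-0.13],[0,0,-0.138],-1],[[0.76,-0.39,-0.13],[0,0,-0.138],-1],[[0.76,-0.39,-0.13],[0,0,-0.138],-1],[[0.76,-0.39,-0.13],[0,0,-0.138],-1],[[0.76,-0.39,-0.13],[0,0,-0.138],-1],[[0.76,-0.39,-0.13],[0,0,-0.138],-1],[[0.76,-0.39,-0.13],[0,0,-0.138],-1]])

```text
time_s: 23.3
position: [0.5187, 0.2703, 0.1109]
eef_rot: [2.236, 2.207, -0.0]
wrist_force: [-0.1, 0.3, -0.5]
gripper_width: 0.165
finger_force: 39.9
```

Request:
step_arm(deltas=[[[0,0,0.3],[0,0,0],-1],[[0,0,0.6],[0,0,0],-1],[[0,0,0.8],[0,0,0],-1],[[0,0,0.95],[0,0,0],-1],[[0,0,0.95],[0,0,0],-1],[[0,0,0.95],[0,0,0],-1],[[0,0,0.95],[0,0,0],-0.3],[[0,0,0.95],[0,0,0],-0.3],[[0,0,0.95],[0,0,0],-0.3],[[0,0,0.95],[0,0,0],-0.3]])

```text
time_s: 24.13
position: [0.5194, 0.2709, 0.0173]
eef_rot: [2.234, 2.207, 0.003]
wrist_force: [-0.1, 0.1, -0.2]
gripper_width: 0.346
finger_force: 0.0
```

Request:
step_arm(deltas=[[[0,0,0],[0,0,0],-0.3],[[0,0,-0.2],[0,0,0],-0.3],[[0,0,-0.6],[0,0,0],-0.3],[[0,0,-0.97],[0,0,0],-0.3],[[0,0,-0.97],[0,0,0],0],[[0,0,-0.97],[0,0,0],0],[[0,0,-0.97],[0,0,0],0],[[0,0,-0.97],[0,0,0],0],[[0,0,-0.97],[0,0,0],0],[[0,0,-0.97],[0,0,0],0]])

```text
time_s: 24.97
position: [0.5176, 0.2703, 0.111]
eef_rot: [-2.234, -2.207, 0.005]
wrist_force: [0.3, -0.6, 0.6]
gripper_width: 0.501
finger_force: 0.0
```

Request:
step_arm(deltas=[[[-0.54,0.45,0.17],[0,0,0.165],0.2],[[-0.54,0.45,0.17],[0,0,0.165],0.2],[[-0.54,0.45,0.17],[0,0,0.165],0.2],[[-0.54,0.45,0.17],[0,0,0.165],0.2],[[-0.54,0.45,0.17],[0,0,0.165],0.2],[[-0.54,0.45,0.17],[0,0,0.165],0.2],[[-0.54,0.45,0.17],[0,0,0.165],0.2],[[-0.54,0.45,0.17],[0,0,0.165],0.2],[[-0.54,0.45,0.17],[0,0,0.165],0.2],[[-0.54,0.45,0.17],[0,0,0.165],0.2]])

```text
time_s: 25.8
position: [0.5628, 0.2165, 0.0961]
eef_rot: [2.725, 1.563, 0.0]
wrist_force: [-0.4, -0.3, 0.2]
gripper_width: 0.6
finger_force: 0.0
```

Request:
step_arm(deltas=[[[-0.24,0.66,0.17],[0,0,0.165],0.2],[[-0.24,0.66,0.17],[0,0,0.165],0.2],[[-0.24,0.66,0.17],[0,0,0.165],0.2],[[-0.24,0.66,0.17],[0,0,0.165],0.2],[[-0.24,0.66,0.17],[0,0,0.165],0.2],[[-0.24,0.66,0.17],[0,0,0.165],0.2],[[-0.24,0.66,0.17],[0,0,0.165],0.2],[[-0.24,0.66,0.17],[0,0,0.165],0.2],[[-0.24,0.66,0.17],[0,0,0.165],0.2],[[-0.24,0.66,0.17],[0,0,0.165],0.2]])

```text
time_s: 26.63
position: [0.6076, 0.1624, 0.0791]
eef_rot: [3.035, 0.813, 0.0]
wrist_force: [0.9, 0.6, 0.4]
gripper_width: 0.6
finger_force: 0.0
```

Request:
step_arm(deltas=[[[0.11,0.69,0.17],[0,0,0.165],0.2],[[0.11,0.69,0.17],[0,0,0.165],0.2],[[0.11,0.69,0.17],[0,0,0.165],0.2],[[0.11,0.69,0.17],[0,0,0.165],0.2],[[0.11,0.69,0.17],[0,0,0.165],0.2],[[0.11,0.69,0.17],[0,0,0.165],0.2],[[0.11,0.69,0.17],[0,0,0.165],0.2],[[0.11,0.69,0.17],[0,0,0.165],0.2],[[0.11,0.69,0.17],[0,0,0.165],0.2],[[0.11,0.69,0.17],[0,0,0.165],0.2]])

```text
time_s: 27.47
position: [0.6516, 0.1081, 0.0622]
eef_rot: [3.142, 0.008, 0.0]
wrist_force: [0.2, -1.3, 0.3]
gripper_width: 0.598
finger_force: 0.0
```

```bash
python3 -c "
from h import *
import cv2
plan((.653,.108,.005,0))
P,_=env.camera('wrist');T,_=env.camera('top')
P=cv2.resize(P,(480,300));T=cv2.resize(T[130:290,190:480],(800,441));T=cv2.convertScaleAbs(T,alpha=1.4)
o=np.zeros((600,800,3),np.uint8);o[:300,:480]=P;o[300:,:]=T[:300];o[159:300,480:]=T[300:,:320]
cv2.imwrite('pics/c2.png',o[:,:,::-1])"
```

```text
t 27.5 at [0.6516 0.1081 0.0622] yaw 0.3 w 56.2
[0.014 0.001 0.572] [ 0.    -0.     0.002]
  ^ (0.653, 0.108, 0.005, 0)
```

View pics/c2.png

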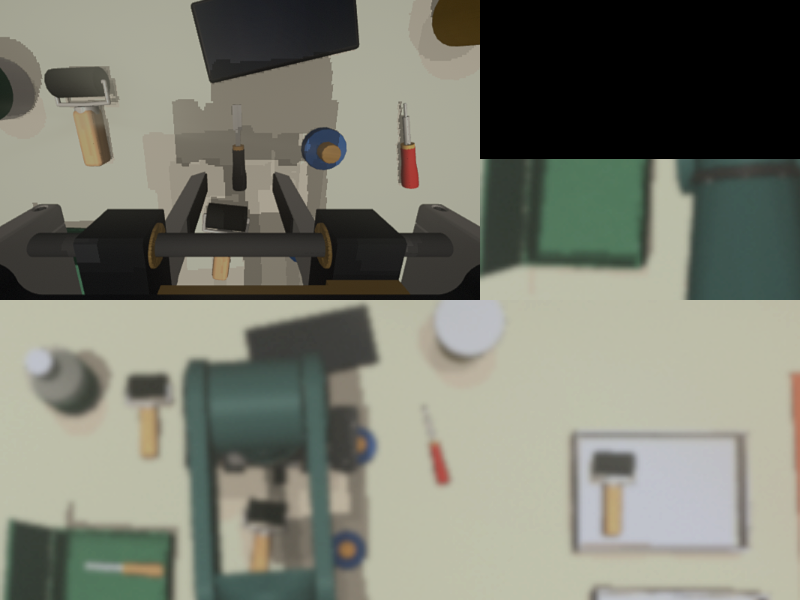

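The burin lies in the case, around (125,570). The left brayer has been knocked and is now at about (150,415). The scraper is centred between the fingers. I grasp it, put it in the case, then go to the needle.

```bash
python3 -c "
from h import *
plan((.46,.272,.11,89),start=(.653,.108,.06,0))
plan((.656,-.077,.062,13),start=(.46,.272,.11,89))"
```

```text
t 27.6 at [0.6516 0.108  0.0621] yaw 0.3 w 56.4
[-0.643 -0.547 -0.167] [ 0.     0.    -0.165]
[-0.288 -0.793 -0.167] [ 0.     0.    -0.165]
[ 0.142 -0.832 -0.167] [ 0.     0.    -0.165]
  ^ (0.46, 0.272, 0.11, 89)
t 27.6 at [0.6516 0.108  0.0621] yaw 0.3 w 56.4
[-0.691  0.404  0.096] [ 0.    -0.     0.084]
[-0.561  0.571  0.096] [ 0.    -0.     0.084]
[-0.392  0.698  0.096] [ 0.    -0.     0.084]
[-0.195  0.776  0.096] [ 0.    -0.     0.084]
[0.016 0.8   0.096] [ 0.    -0.     0.084]
  ^ (0.656, -0.077, 0.062, 13)
```

Request:
step_arm(deltas=[[[0.01,0,0.3],[0,0,0],0.2],[[0.01,0,0.57],[0,0,0],0.2],[[0.01,0,0.57],[0,0,0],0.2],[[0.01,0,0.57],[0,0,0],-1],[[0.01,0,0.57],[0,0,0],-1],[[0.01,0,0.57],[0,0,0],-1],[[0.01,0,0.57],[0,0,0],-1],[[0.01,0,0.57],[0,0,0],-1],[[0.01,0,0.57],[0,0,0],-1],[[0.01,0,0.57],[0,0,0],-1]])

```text
time_s: 28.4
position: [0.6529, 0.1078, 0.0055]
eef_rot: [-3.141, -0.006, -0.001]
wrist_force: [-0.3, 0.4, 0.8]
gripper_width: 0.165
finger_force: 40.0
```

Request:
step_arm(deltas=[[[0,0,0],[0,0,0],-1],[[0,0,-0.2],[0,0,0],-1],[[0,0,-0.55],[0,0,0],-1],[[0,0,-0.55],[0,0,0],-1],[[0,0,-0.55],[0,0,0],-1],[[0,0,-0.55],[0,0,0],-1],[[0,0,-0.55],[0,0,0],-1],[[0,0,-0.55],[0,0,0],-1],[[0,0,-0.55],[0,0,0],-1],[[0,0,-0.55],[0,0,0],-1]])

```text
time_s: 29.23
position: [0.6521, 0.1077, 0.0587]
eef_rot: [3.141, 0.006, -0.003]
wrist_force: [0.1, -0.5, -0.1]
gripper_width: 0.164
finger_force: 40.0
```

Request:
step_arm(deltas=[[[-0.64,-0.55,-0.17],[0,0,-0.165],-1],[[-0.64,-0.55,-0.17],[0,0,-0.165],-1],[[-0.64,-0.55,-0.17],[0,0,-0.165],-1],[[-0.64,-0.55,-0.17],[0,0,-0.165],-1],[[-0.64,-0.55,-0.17],[0,0,-0.165],-1],[[-0.64,-0.55,-0.17],[0,0,-0.165],-1],[[-0.64,-0.55,-0.17],[0,0,-0.165],-1],[[-0.64,-0.55,-0.17],[0,0,-0.165],-1],[[-0.64,-0.55,-0.17],[0,0,-0.165],-1],[[-0.64,-0.55,-0.17],[0,0,-0.165],-1]])

```text
time_s: 30.07
position: [0.5886, 0.1622, 0.0767]
eef_rot: [3.036, 0.809, -0.001]
wrist_force: [-0.8, 0.4, -0.4]
gripper_width: 0.163
finger_force: 40.0
```

Request:
step_arm(deltas=[[[-0.29,-0.79,-0.17],[0,0,-0.165],-1],[[-0.29,-0.79,-0.17],[0,0,-0.165],-1],[[-0.29,-0.79,-0.17],[0,0,-0.165],-1],[[-0.29,-0.79,-0.17],[0,0,-0.165],-1],[[-0.29,-0.79,-0.17],[0,0,-0.165],-1],[[-0.29,-0.79,-0.17],[0,0,-0.165],-1],[[-0.29,-0.79,-0.17],[0,0,-0.165],-1],[[-0.29,-0.79,-0.17],[0,0,-0.165],-1],[[-0.29,-0.79,-0.17],[0,0,-0.165],-1],[[-0.29,-0.79,-0.17],[0,0,-0.165],-1]])

```text
time_s: 30.9
position: [0.5241, 0.2162, 0.0937]
eef_rot: [-2.727, -1.56, 0.001]
wrist_force: [-0.1, 0.1, -0.1]
gripper_width: 0.164
finger_force: 40.0
```

Request:
step_arm(deltas=[[[0.14,-0.83,-0.17],[0,0,-0.165],-1],[[0.14,-0.83,-0.17],[0,0,-0.165],-1],[[0.14,-0.83,-0.17],[0,0,-0.165],-1],[[0.14,-0.83,-0.17],[0,0,-0.165],-1],[[0.14,-0.83,-0.17],[0,0,-0.165],-1],[[0.14,-0.83,-0.17],[0,0,-0.165],-1],[[0.14,-0.83,-0.17],[0,0,-0.165],-1],[[0.14,-0.83,-0.17],[0,0,-0.165],-1],[[0.14,-0.83,-0.17],[0,0,-0.165],-1],[[0.14,-0.83,-0.17],[0,0,-0.165],-1]])

```text
time_s: 31.73
position: [0.4596, 0.2703, 0.1107]
eef_rot: [-2.236, -2.206, 0.001]
wrist_force: [-0.3, -0.6, 0.6]
gripper_width: 0.162
finger_force: 40.0
```

Request:
step_arm(deltas=[[[0,0,0.3],[0,0,0],-1],[[0,0,0.6],[0,0,0],-1],[[0,0,0.8],[0,0,0],-1],[[0,0,0.95],[0,0,0],-1],[[0,0,0.95],[0,0,0],-1],[[0,0,0.95],[0,0,0],-1],[[0,0,0.95],[0,0,0],-0.3],[[0,0,0.95],[0,0,0],-0.3],[[0,0,0.95],[0,0,0],-0.3],[[0,0,0.95],[0,0,0],-0.3]])

```text
time_s: 32.57
position: [0.4601, 0.2705, 0.017]
eef_rot: [2.234, 2.207, 0.002]
wrist_force: [0.6, 0.1, -0.2]
gripper_width: 0.346
finger_force: 0.0
```

Request:
step_arm(deltas=[[[0,0,0],[0,0,0],-0.3],[[0,0,-0.2],[0,0,0],-0.3],[[0,0,-0.6],[0,0,0],-0.3],[[0,0,-0.97],[0,0,0],-0.3],[[0,0,-0.97],[0,0,0],0],[[0,0,-0.97],[0,0,0],0],[[0,0,-0.97],[0,0,0],0],[[0,0,-0.97],[0,0,0],0],[[0,0,-0.97],[0,0,0],0],[[0,0,-0.97],[0,0,0],0]])

```text
time_s: 33.4
position: [0.4585, 0.2701, 0.1112]
eef_rot: [-2.234, -2.207, 0.005]
wrist_force: [-0.4, -1.2, 0.5]
gripper_width: 0.504
finger_force: 0.0
```

Request:
step_arm(deltas=[[[-0.69,0.4,0.1],[0,0,0.084],0.2],[[-0.69,0.4,0.1],[0,0,0.084],0.2],[[-0.69,0.4,0.1],[0,0,0.084],0.2],[[-0.69,0.4,0.1],[0,0,0.084],0.2],[[-0.69,0.4,0.1],[0,0,0.084],0.2],[[-0.69,0.4,0.1],[0,0,0.084],0.2],[[-0.69,0.4,0.1],[0,0,0.084],0.2],[[-0.69,0.4,0.1],[0,0,0.084],0.2],[[-0.69,0.4,0.1],[0,0,0.084],0.2],[[-0.69,0.4,0.1],[0,0,0.084],0.2]])

```text
time_s: 34.23
position: [0.4984, 0.2017, 0.1031]
eef_rot: [2.505, 1.896, 0.0]
wrist_force: [-0.4, -0.6, 0.0]
gripper_width: 0.603
finger_force: 0.0
```

Request:
step_arm(deltas=[[[-0.56,0.57,0.1],[0,0,0.084],0.2],[[-0.56,0.57,0.1],[0,0,0.084],0.2],[[-0.56,0.57,0.1],[0,0,0.084],0.2],[[-0.56,0.57,0.1],[0,0,0.084],0.2],[[-0.56,0.57,0.1],[0,0,0.084],0.2],[[-0.56,0.57,0.1],[0,0,0.084],0.2],[[-0.56,0.57,0.1],[0,0,0.084],0.2],[[-0.56,0.57,0.1],[0,0,0.084],0.2],[[-0.56,0.57,0.1],[0,0,0.084],0.2],[[-0.56,0.57,0.1],[0,0,0.084],0.2]])

```text
time_s: 35.07
position: [0.538, 0.1323, 0.0931]
eef_rot: [2.732, 1.55, 0.0]
wrist_force: [0.1, 0.6, -0.9]
gripper_width: 0.596
finger_force: 0.0
```

Request:
step_arm(deltas=[[[-0.39,0.7,0.1],[0,0,0.084],0.2],[[-0.39,0.7,0.1],[0,0,0.084],0.2],[[-0.39,0.7,0.1],[0,0,0.084],0.2],[[-0.39,0.7,0.1],[0,0,0.084],0.2],[[-0.39,0.7,0.1],[0,0,0.084],0.2],[[-0.39,0.7,0.1],[0,0,0.084],0.2],[[-0.39,0.7,0.1],[0,0,0.084],0.2],[[-0.39,0.7,0.1],[0,0,0.084],0.2],[[-0.39,0.7,0.1],[0,0,0.084],0.2],[[-0.39,0.7,0.1],[0,0,0.084],0.2]])

```text
time_s: 35.9
position: [0.578, 0.0629, 0.0832]
eef_rot: [2.913, 1.177, 0.0]
wrist_force: [-0.3, 0.1, 1.1]
gripper_width: 0.6
finger_force: 0.0
```

Request:
step_arm(deltas=[[[-0.2,0.78,0.1],[0,0,0.084],0.2],[[-0.2,0.78,0.1],[0,0,0.084],0.2],[[-0.2,0.78,0.1],[0,0,0.084],0.2],[[-0.2,0.78,0.1],[0,0,0.084],0.2],[[-0.2,0.78,0.1],[0,0,0.084],0.2],[[-0.2,0.78,0.1],[0,0,0.084],0.2],[[-0.2,0.78,0.1],[0,0,0.084],0.2],[[-0.2,0.78,0.1],[0,0,0.084],0.2],[[-0.2,0.78,0.1],[0,0,0.084],0.2],[[-0.2,0.78,0.1],[0,0,0.084],0.2]])

```text
time_s: 36.73
position: [0.6178, -0.0072, 0.0732]
eef_rot: [3.042, 0.784, 0.0]
wrist_force: [0.5, -0.5, 0.3]
gripper_width: 0.6
finger_force: 0.0
```

Request:
step_arm(deltas=[[[0.02,0.8,0.1],[0,0,0.084],0.2],[[0.02,0.8,0.1],[0,0,0.084],0.2],[[0.02,0.8,0.1],[0,0,0.084],0.2],[[0.02,0.8,0.1],[0,0,0.084],0.2],[[0.02,0.8,0.1],[0,0,0.084],0.2],[[0.02,0.8,0.1],[0,0,0.084],0.2],[[0.02,0.8,0.1],[0,0,0.084],0.2],[[0.02,0.8,0.1],[0,0,0.084],0.2],[[0.02,0.8,0.1],[0,0,0.084],0.2],[[0.02,0.8,0.1],[0,0,0.084],0.2]])

```text
time_s: 37.57
position: [0.6582, -0.0763, 0.0634]
eef_rot: [3.119, 0.376, 0.001]
wrist_force: [0.9, 0.0, 1.2]
gripper_width: 0.602
finger_force: 0.0
```

```bash
python3 -c "
from h import *
import cv2
plan((.656,-.077,.005,13))
P,_=env.camera('wrist');T,_=env.camera('top')
cv2.imwrite('pics/t3.png',T[:,:,::-1])
P=cv2.resize(P,(480,300));T=cv2.resize(T[130:290,190:480],(800,441));T=cv2.convertScaleAbs(T,alpha=1.4)
o=np.zeros((600,800,3),np.uint8);o[:300,:480]=P;o[300:,:]=T[:300];o[159:300,480:]=T[300:,:320]
cv2.imwrite('pics/c3.png',o[:,:,::-1])"
```

```text
t 37.6 at [ 0.6582 -0.0763  0.0634] yaw 13.8 w 56.6
[-0.023  0.001  0.584] [ 0.    -0.     0.004]
  ^ (0.656, -0.077, 0.005, 13)
```

View pics/c3.png

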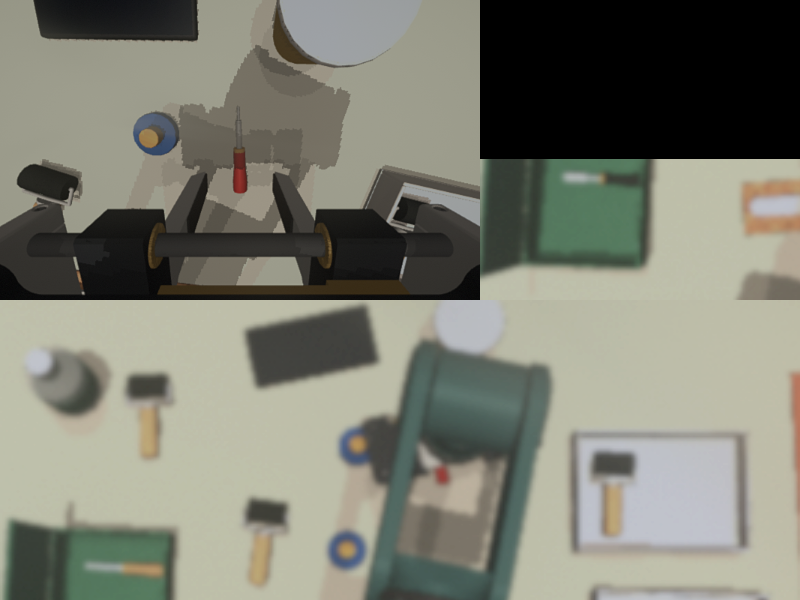

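The needle is centred and the scraper lies in the case. I grasp the needle, and also compute the moved brayer's new pose from this picture: handle end (149,158), roller edge (148,75).

```bash
python3 -c "
from h import *
f=800/290
A=px('top',149/f+190,158/f+130,.02);B=px('top',148/f+190,75/f+130,.02);d=B-A;u=d/np.linalg.norm(d);m=(A+B)/2
print(m,np.linalg.norm(d),np.degrees(np.arctan2(d[1],d[0])))
g=m-.005*u;print('grip',g)
plan((.40,.272,.11,89),start=(.656,-.077,.06,13))
plan((g[0],g[1]+.001,.065,3),start=(.4,.272,.11,89))
"
```

```text
[0.69735493 0.25992269 0.02      ] 0.09786056691303952 2.397952661931376
grip [0.69235931 0.25971349 0.02      ]
t 37.7 at [ 0.6582 -0.0766  0.0632] yaw 13.7 w 56.4
[-0.342 -0.795 -0.1  ] [-0.     0.    -0.084]
[-0.121 -0.857 -0.1  ] [-0.     0.    -0.084]
[ 0.108 -0.859 -0.1  ] [-0.     0.    -0.084]
[ 0.329 -0.801 -0.1  ] [-0.     0.    -0.084]
[ 0.527 -0.686 -0.1  ] [-0.     0.    -0.084]
  ^ (0.4, 0.272, 0.11, 89)
t 37.7 at [ 0.6582 -0.0766  0.0632] yaw 13.7 w 56.4
[-0.021  0.975  0.15 ] [ 0.    -0.     0.159]
[0.45  0.865 0.15 ] [ 0.    -0.     0.159]
[0.81  0.544 0.15 ] [ 0.    -0.     0.159]
  ^ (np.float64(0.6923593108399198), np.float64(0.26071348606189276), 0.065, 3)
```

Request:
step_arm(deltas=[[[-0.02,0,0.3],[0,0,0],0.2],[[-0.02,0,0.58],[0,0,0],0.2],[[-0.02,0,0.58],[0,0,0],0.2],[[-0.02,0,0.58],[0,0,0],-1],[[-0.02,0,0.58],[0,0,0],-1],[[-0.02,0,0.58],[0,0,0],-1],[[-0.02,0,0.58],[0,0,0],-1],[[-0.02,0,0.58],[0,0,0],-1],[[-0.02,0,0.58],[0,0,0],-1],[[-0.02,0,0.58],[0,0,0],-1]])

```text
time_s: 38.5
position: [0.6565, -0.0774, 0.0055]
eef_rot: [3.119, 0.375, 0.001]
wrist_force: [-0.1, 0.4, 1.3]
gripper_width: 0.165
finger_force: 40.0
```

Request:
step_arm(deltas=[[[0,0,0],[0,0,0],-1],[[0,0,-0.2],[0,0,0],-1],[[0,0,-0.55],[0,0,0],-1],[[0,0,-0.55],[0,0,0],-1],[[0,0,-0.55],[0,0,0],-1],[[0,0,-0.55],[0,0,0],-1],[[0,0,-0.55],[0,0,0],-1],[[0,0,-0.55],[0,0,0],-1],[[0,0,-0.55],[0,0,0],-1],[[0,0,-0.55],[0,0,0],-1]])

```text
time_s: 39.33
position: [0.6557, -0.0772, 0.0587]
eef_rot: [-3.119, -0.375, 0.003]
wrist_force: [-0.6, 0.3, -0.9]
gripper_width: 0.168
finger_force: 40.0
```

Needle held. Before going near the moved brayer I check the bottle's position against the gripper body's width.

```bash
python3 -c "
from h import *
for c in ('side','top'):
  w=cloud(c);k=w[(w[:,2]>.03)&(w[:,2]<.2)&(w[:,1]>.22)&(w[:,1]<.42)&(w[:,0]>.6)&(w[:,0]<.9)]
  for a in (.03,.06,.1,.13,.16):
    q=k[abs(k[:,2]-a-.01)<.012]
    if len(q):print(c,a,q.min(0).round(3),q.max(0).round(3),len(q))
"
```

```text
top 0.03 [0.699 0.252 0.03 ] [0.748 0.364 0.05 ] 37
top 0.06 [0.699 0.319 0.058] [0.749 0.364 0.082] 41
top 0.1 [0.699 0.319 0.1  ] [0.759 0.377 0.122] 86
top 0.13 [0.707 0.324 0.128] [0.753 0.371 0.151] 115
top 0.16 [0.717 0.336 0.159] [0.734 0.353 0.182] 14
```

Request:
step_arm(deltas=[[[-0.34,-0.8,-0.1],[0,0,-0.084],-1],[[-0.34,-0.8,-0.1],[0,0,-0.084],-1],[[-0.34,-0.8,-0.1],[0,0,-0.084],-1],[[-0.34,-0.8,-0.1],[0,0,-0.084],-1],[[-0.34,-0.8,-0.1],[0,0,-0.084],-1],[[-0.34,-0.8,-0.1],[0,0,-0.084],-1],[[-0.34,-0.8,-0.1],[0,0,-0.084],-1],[[-0.34,-0.8,-0.1],[0,0,-0.084],-1],[[-0.34,-0.8,-0.1],[0,0,-0.084],-1],[[-0.34,-0.8,-0.1],[0,0,-0.084],-1]])

```text
time_s: 40.27
position: [0.6045, -0.0082, 0.0697]
eef_rot: [3.043, 0.781, -0.0]
wrist_force: [-0.6, 0.7, 0.1]
gripper_width: 0.165
finger_force: 40.0
```

Request:
step_arm(deltas=[[[-0.12,-0.86,-0.1],[0,0,-0.084],-1],[[-0.12,-0.86,-0.1],[0,0,-0.084],-1],[[-0.12,-0.86,-0.1],[0,0,-0.084],-1],[[-0.12,-0.86,-0.1],[0,0,-0.084],-1],[[-0.12,-0.86,-0.1],[0,0,-0.084],-1],[[-0.12,-0.86,-0.1],[0,0,-0.084],-1],[[-0.12,-0.86,-0.1],[0,0,-0.084],-1],[[-0.12,-0.86,-0.1],[0,0,-0.084],-1],[[-0.12,-0.86,-0.1],[0,0,-0.084],-1],[[-0.12,-0.86,-0.1],[0,0,-0.084],-1]])

```text
time_s: 41.1
position: [0.5525, 0.0613, 0.0798]
eef_rot: [2.914, 1.174, -0.0]
wrist_force: [-0.3, 0.4, -0.6]
gripper_width: 0.17
finger_force: 40.0
```

Request:
step_arm(deltas=[[[0.11,-0.86,-0.1],[0,0,-0.084],-1],[[0.11,-0.86,-0.1],[0,0,-0.084],-1],[[0.11,-0.86,-0.1],[0,0,-0.084],-1],[[0.11,-0.86,-0.1],[0,0,-0.084],-1],[[0.11,-0.86,-0.1],[0,0,-0.084],-1],[[0.11,-0.86,-0.1],[0,0,-0.084],-1],[[0.11,-0.86,-0.1],[0,0,-0.084],-1],[[0.11,-0.86,-0.1],[0,0,-0.084],-1],[[0.11,-0.86,-0.1],[0,0,-0.084],-1],[[0.11,-0.86,-0.1],[0,0,-0.084],-1]])

```text
time_s: 41.93
position: [0.5008, 0.1309, 0.0898]
eef_rot: [2.734, 1.547, -0.001]
wrist_force: [-0.5, -0.3, -1.5]
gripper_width: 0.168
finger_force: 40.0
```

Request:
step_arm(deltas=[[[0.33,-0.8,-0.1],[0,0,-0.084],-1],[[0.33,-0.8,-0.1],[0,0,-0.084],-1],[[0.33,-0.8,-0.1],[0,0,-0.084],-1],[[0.33,-0.8,-0.1],[0,0,-0.084],-1],[[0.33,-0.8,-0.1],[0,0,-0.084],-1],[[0.33,-0.8,-0.1],[0,0,-0.084],-1],[[0.33,-0.8,-0.1],[0,0,-0.084],-1],[[0.33,-0.8,-0.1],[0,0,-0.084],-1],[[0.33,-0.8,-0.1],[0,0,-0.084],-1],[[0.33,-0.8,-0.1],[0,0,-0.084],-1]])

```text
time_s: 42.77
position: [0.4492, 0.2003, 0.0998]
eef_rot: [2.507, 1.893, -0.001]
wrist_force: [-1.1, -0.9, -1.4]
gripper_width: 0.171
finger_force: 40.0
```

Request:
step_arm(deltas=[[[0.53,-0.69,-0.1],[0,0,-0.084],-1],[[0.53,-0.69,-0.1],[0,0,-0.084],-1],[[0.53,-0.69,-0.1],[0,0,-0.084],-1],[[0.53,-0.69,-0.1],[0,0,-0.084],-1],[[0.53,-0.69,-0.1],[0,0,-0.084],-1],[[0.53,-0.69,-0.1],[0,0,-0.084],-1],[[0.53,-0.69,-0.1],[0,0,-0.084],-1],[[0.53,-0.69,-0.1],[0,0,-0.084],-1],[[0.53,-0.69,-0.1],[0,0,-0.084],-1],[[0.53,-0.69,-0.1],[0,0,-0.084],-1]])

```text
time_s: 43.6
position: [0.3973, 0.2701, 0.1098]
eef_rot: [2.236, 2.206, -0.0]
wrist_force: [0.3, 0.4, -0.3]
gripper_width: 0.168
finger_force: 40.0
```

Request:
step_arm(deltas=[[[0,0,0.3],[0,0,0],-1],[[0,0,0.6],[0,0,0],-1],[[0,0,0.8],[0,0,0],-1],[[0,0,0.95],[0,0,0],-1],[[0,0,0.95],[0,0,0],-1],[[0,0,0.95],[0,0,0],-1],[[0,0,0.95],[0,0,0],-0.3],[[0,0,0.95],[0,0,0],-0.3],[[0,0,0.95],[0,0,0],-0.3],[[0,0,0.95],[0,0,0],-0.3]])

```text
time_s: 44.43
position: [0.3972, 0.2704, 0.0152]
eef_rot: [2.235, 2.207, 0.0]
wrist_force: [0.0, -0.1, -0.5]
gripper_width: 0.347
finger_force: 0.0
```

Request:
step_arm(deltas=[[[0,0,0],[0,0,0],-0.3],[[0,0,-0.2],[0,0,0],-0.3],[[0,0,-0.6],[0,0,0],-0.3],[[0,0,-0.97],[0,0,0],-0.3],[[0,0,-0.97],[0,0,0],0],[[0,0,-0.97],[0,0,0],0],[[0,0,-0.97],[0,0,0],0],[[0,0,-0.97],[0,0,0],0],[[0,0,-0.97],[0,0,0],0],[[0,0,-0.97],[0,0,0],0]])

```text
time_s: 45.27
position: [0.396, 0.2701, 0.1103]
eef_rot: [-2.234, -2.207, 0.005]
wrist_force: [-0.6, 0.6, 0.8]
gripper_width: 0.496
finger_force: 0.0
```

The bottle is at (0.727, 0.346) and its upper part would meet the gripper body in a normal grasp. I'll grip the brayer further back on its handle with yaw +10°, approaching from above.

```bash
python3 -c "
from h import *
plan((.396,.25,.14,89),(.661,.2595,.14,11),(.661,.2595,.065,11),(.661,.2595,.006,11))"
```

```text
t 45.3 at [0.396  0.2701 0.1103] yaw 89.3 w 46.6
[-0.202  0.001 -0.297] [-0.001  0.001  0.002]
  ^ (0.396, 0.25, 0.14, 89)
[0.047 0.883 0.   ] [ 0.    -0.     0.144]
[0.429 0.773 0.   ] [ 0.    -0.     0.144]
[0.725 0.506 0.   ] [ 0.    -0.     0.144]
  ^ (0.661, 0.2595, 0.14, 11)
[-0.   -0.    0.75] [ 0. -0. -0.]
  ^ (0.661, 0.2595, 0.065, 11)
[ 0.   -0.    0.59] [-0. -0. -0.]
  ^ (0.661, 0.2595, 0.006, 11)
```

Request:
step_arm(deltas=[[[-0.2,0,-0.3],[0,0,0],0],[[-0.2,0,-0.3],[0,0,0],0],[[-0.2,0,-0.3],[0,0,0],0],[[-0.2,0.2,-0.3],[0,0,0],0.2],[[-0.2,0.5,-0.3],[0,0,0],0.2],[[-0.2,0.88,-0.3],[0,0,0.07],0.2],[[-0.2,0.88,-0.3],[0,0,0.144],0.2],[[-0.16,0.88,-0.3],[0,0,0.144],0.2],[[-0.16,0.88,-0.3],[0,0,0.144],0.2],[[-0.16,0.88,-0.3],[0,0,0.144],0.2]])

```text
time_s: 46.1
position: [0.4842, 0.2538, 0.1398]
eef_rot: [-2.673, -1.649, 0.005]
wrist_force: [-0.3, 0.2, -0.9]
gripper_width: 0.6
finger_force: 0.0
```

Request:
step_arm(deltas=[[[0.43,0.77,0],[0,0,0.144],0.2],[[0.43,0.77,0],[0,0,0.144],0.2],[[0.43,0.77,0],[0,0,0.144],0.2],[[0.43,0.77,0],[0,0,0.144],0.2],[[0.43,0.77,0],[0,0,0.144],0.2],[[0.43,0.77,0],[0,0,0.144],0.2],[[0.43,0.77,0],[0,0,0.144],0.2],[[0.43,0.77,0],[0,0,0.144],0.2],[[0.43,0.77,0],[0,0,0.144],0.2],[[0.43,0.77,0],[0,0,0.144],0.2]])

```text
time_s: 46.93
position: [0.5726, 0.2577, 0.1424]
eef_rot: [2.975, 1.011, 0.001]
wrist_force: [-0.4, -0.5, -0.1]
gripper_width: 0.598
finger_force: 0.0
```

Request:
step_arm(deltas=[[[0.73,0.51,0],[0,0,0.144],0.2],[[0.73,0.51,0],[0,0,0.144],0.2],[[0.73,0.51,0],[0,0,0.144],0.2],[[0.73,0.51,0],[0,0,0.144],0.2],[[0.73,0.51,0],[0,0,0.144],0.2],[[0.73,0.51,0],[0,0,0.144],0.2],[[0.73,0.51,0],[0,0,0.144],0.2],[[0.73,0.51,0],[0,0,0.144],0.2],[[0.73,0.51,0],[0,0,0.144],0.2],[[0.73,0.51,0],[0,0,0.144],0.2]])

```text
time_s: 47.77
position: [0.6615, 0.2616, 0.1426]
eef_rot: [-3.125, -0.317, -0.001]
wrist_force: [0.3, -0.0, 0.0]
gripper_width: 0.6
finger_force: 0.0
```

```bash
python3 -c "
from h import *
import cv2
plan((.661,.2595,.065,11),(.661,.2595,.006,11))
P,_=env.camera('wrist');m=env.camera_model('wrist')
cv2.imwrite('pics/w4.png',P[:,:,::-1])"
```

```text
t 47.8 at [0.6615 0.2616 0.1426] yaw 11.6 w 56.4
[-0.01   0.019  0.776] [ 0.    -0.     0.003]
  ^ (0.661, 0.2595, 0.065, 11)
[-0.   -0.    0.59] [-0. -0. -0.]
  ^ (0.661, 0.2595, 0.006, 11)
```

View pics/w4.png

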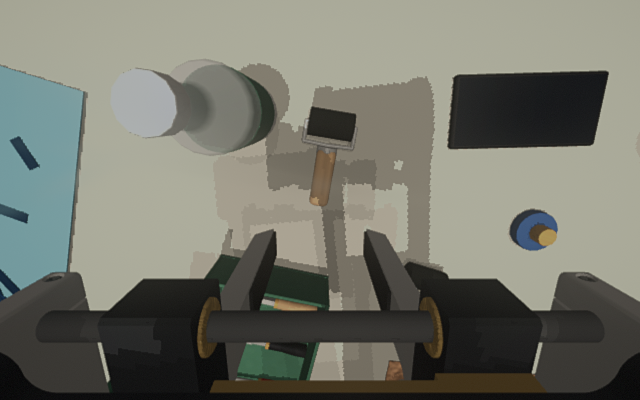

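Bottle at left, clear of the body by this view. The brayer's handle runs from (318,205) to (328,148). I check its world position.

```bash
python3 -c "
from h import *
A=px('wrist',318,205,.018);B=px('wrist',327,149,.018);print(A,B,np.linalg.norm(A-B))
print(px('wrist',333,108,.015))"
```

```text
[0.65166213 0.2603968  0.018     ] [0.71097805 0.263285   0.018     ] 0.05938618963506074
[0.75081567 0.2656777  0.015     ]
```

Request:
step_arm(deltas=[[[0.04,0,0.3],[0,0,0],0.2],[[0.04,0,0.6],[0,0,0],0.2],[[0.04,0,0.78],[0,0,0],0.2],[[0.04,0,0.78],[0,0,0],0.2],[[0.04,0,0.78],[0,0,0],0.2],[[0.04,0,0.78],[0,0,0],0.2],[[0.04,0,0.78],[0,0,0],0.2],[[0.04,0,0.78],[0,0,0],0.2],[[0.04,0,0.78],[0,0,0],0.2],[[0.04,0,0.78],[0,0,0],0.2]])

```text
time_s: 48.65
position: [0.6663, 0.2624, 0.0652]
eef_rot: [-3.125, -0.316, -0.003]
wrist_force: [-0.2, 0.6, 0.1]
gripper_width: 0.598
finger_force: 0.0
```

Request:
step_arm(deltas=[[[0,0,0.3],[0,0,0],0.2],[[0,0,0.5],[0,0,0],0.2],[[0,0,0.58],[0,0,0],0.2],[[0,0,0.58],[0,0,0],-1],[[0,0,0.58],[0,0,0],-1],[[0,0,0.58],[0,0,0],-1],[[0,0,0.58],[0,0,0],-1],[[0,0,0.58],[0,0,0],-1],[[0,0,0.58],[0,0,0],-1],[[0,0,0.58],[0,0,0],-1]], force=50)

```text
time_s: 49.48
position: [0.6666, 0.2624, 0.0076]
eef_rot: [-3.125, -0.316, -0.004]
wrist_force: [0.7, -0.1, 2.6]
gripper_width: 0.216
finger_force: 46.3
```

Request:
step_arm(deltas=[[[0,0,0],[0,0,0],-1],[[0,0,-0.2],[0,0,0],-1],[[0,0,-0.5],[0,0,0],-1],[[0,0,-0.9],[0,0,0],-1],[[0,0,-0.9],[0,0,0],-1],[[0,0,-0.9],[0,0,0],-1],[[0,0,-0.9],[0,0,0],-1],[[0,0,-0.9],[0,0,0],-1],[[0,0,-0.9],[0,0,0],-1],[[0,0,-0.9],[0,0,0],-1]])

```text
time_s: 50.32
position: [0.6646, 0.2619, 0.0934]
eef_rot: [3.125, 0.316, -0.006]
wrist_force: [0.5, -1.0, -0.5]
gripper_width: 0.217
finger_force: 46.4
```

```bash
python3 -c "
from h import *
p=env.read_state()['position']
plan((.665,.26,.14,11),(.580,-.393,.13,0),(.580,-.393,.05,0),(.580,-.393,.012,0))"
```

```text
t 50.3 at [0.6646 0.2619 0.0934] yaw 11.5 w 20.4
[-0.002  0.02  -0.466] [0.    0.001 0.003]
  ^ (0.665, 0.26, 0.14, 11)
[-0.297  0.893  0.014] [ 0.    -0.     0.009]
[-0.273  0.9    0.014] [ 0.    -0.     0.009]
[-0.248  0.907  0.014] [ 0.    -0.     0.009]
[-0.223  0.914  0.014] [ 0.    -0.     0.009]
[-0.198  0.92   0.014] [ 0.    -0.     0.009]
[-0.172  0.925  0.014] [ 0.    -0.     0.009]
[-0.147  0.929  0.014] [ 0.    -0.     0.009]
  ^ (0.58, -0.393, 0.13, 0)
[-0.  -0.   0.8] [ 0. -0. -0.]
  ^ (0.58, -0.393, 0.05, 0)
[ 0.   -0.    0.38] [0. 0. 0.]
  ^ (0.58, -0.393, 0.012, 0)
```

Request:
step_arm(deltas=[[[0,0,-0.4],[0,0,0],-1],[[0,0.1,-0.47],[0,0,0],-1],[[-0.3,0.5,-0.47],[0,0,0.01],-1],[[-0.3,0.9,-0.47],[0,0,0.01],-1],[[-0.3,0.9,-0.47],[0,0,0.01],-1],[[-0.3,0.9,-0.47],[0,0,0.01],-1],[[-0.3,0.9,-0.47],[0,0,0.01],-1],[[-0.3,0.9,-0.47],[0,0,0.01],-1],[[-0.3,0.9,-0.47],[0,0,0.01],-1],[[-0.3,0.9,-0.47],[0,0,0.01],-1]])

```text
time_s: 51.15
position: [0.6544, 0.1694, 0.1428]
eef_rot: [-3.13, -0.27, -0.0]
wrist_force: [0.2, -0.2, -1.9]
gripper_width: 0.209
finger_force: 48.7
```

Request:
step_arm(deltas=[[[-0.27,0.9,0],[0,0,0.01],-1],[[-0.27,0.9,0],[0,0,0.01],-1],[[-0.27,0.9,0],[0,0,0.01],-1],[[-0.27,0.9,0],[0,0,0.01],-1],[[-0.27,0.9,0],[0,0,0.01],-1],[[-0.27,0.9,0],[0,0,0.01],-1],[[-0.27,0.9,0],[0,0,0.01],-1],[[-0.27,0.9,0],[0,0,0.01],-1],[[-0.27,0.9,0],[0,0,0.01],-1],[[-0.27,0.9,0],[0,0,0.01],-1]])

```text
time_s: 51.98
position: [0.643, 0.0757, 0.1429]
eef_rot: [-3.134, -0.22, 0.0]
wrist_force: [0.3, -0.1, -0.9]
gripper_width: 0.209
finger_force: 48.7
```

Request:
step_arm(deltas=[[[-0.25,0.91,0],[0,0,0.01],-1],[[-0.25,0.91,0],[0,0,0.01],-1],[[-0.25,0.91,0],[0,0,0.01],-1],[[-0.25,0.91,0],[0,0,0.01],-1],[[-0.25,0.91,0],[0,0,0.01],-1],[[-0.25,0.91,0],[0,0,0.01],-1],[[-0.25,0.91,0],[0,0,0.01],-1],[[-0.25,0.91,0],[0,0,0.01],-1],[[-0.25,0.91,0],[0,0,0.01],-1],[[-0.25,0.91,0],[0,0,0.01],-1]])

```text
time_s: 52.82
position: [0.6309, -0.0179, 0.1429]
eef_rot: [-3.137, -0.17, -0.0]
wrist_force: [0.4, -0.8, -0.1]
gripper_width: 0.211
finger_force: 48.7
```

Request:
step_arm(deltas=[[[-0.22,0.91,0],[0,0,0.01],-1],[[-0.22,0.91,0],[0,0,0.01],-1],[[-0.22,0.91,0],[0,0,0.01],-1],[[-0.22,0.91,0],[0,0,0.01],-1],[[-0.22,0.91,0],[0,0,0.01],-1],[[-0.22,0.91,0],[0,0,0.01],-1],[[-0.22,0.91,0],[0,0,0.01],-1],[[-0.22,0.91,0],[0,0,0.01],-1],[[-0.22,0.91,0],[0,0,0.01],-1],[[-0.22,0.91,0],[0,0,0.01],-1]])

```text
time_s: 53.65
position: [0.6188, -0.1107, 0.143]
eef_rot: [3.139, 0.121, 0.0]
wrist_force: [0.8, -0.1, -0.9]
gripper_width: 0.211
finger_force: 48.7
```

Request:
step_arm(deltas=[[[-0.2,0.92,0],[0,0,0.01],-1],[[-0.2,0.92,0],[0,0,0.01],-1],[[-0.2,0.92,0],[0,0,0.01],-1],[[-0.2,0.92,0],[0,0,0.01],-1],[[-0.2,0.92,0],[0,0,0.01],-1],[[-0.2,0.92,0],[0,0,0.01],-1],[[-0.2,0.92,0],[0,0,0.01],-1],[[-0.2,0.92,0],[0,0,0.01],-1],[[-0.2,0.92,0],[0,0,0.01],-1],[[-0.2,0.92,0],[0,0,0.01],-1]])

```text
time_s: 54.48
position: [0.6059, -0.204, 0.1431]
eef_rot: [3.141, 0.072, 0.0]
wrist_force: [-0.7, -0.0, -1.3]
gripper_width: 0.208
finger_force: 48.7
```

Request:
step_arm(deltas=[[[-0.17,0.92,0.1],[0,0,0.01],-1],[[-0.17,0.92,0.1],[0,0,0.01],-1],[[-0.17,0.92,0.1],[0,0,0.01],-1],[[-0.17,0.92,0.1],[0,0,0.01],-1],[[-0.17,0.92,0.1],[0,0,0.01],-1],[[-0.17,0.92,0.1],[0,0,0.01],-1],[[-0.17,0.92,0.1],[0,0,0.01],-1],[[-0.17,0.92,0.1],[0,0,0.01],-1],[[-0.17,0.92,0.1],[0,0,0.01],-1],[[-0.17,0.92,0.1],[0,0,0.01],-1]])

```text
time_s: 55.32
position: [0.5932, -0.2966, 0.1333]
eef_rot: [3.141, 0.022, 0.001]
wrist_force: [-0.2, 0.8, -1.1]
gripper_width: 0.214
finger_force: 48.7
```

Request:
step_arm(deltas=[[[-0.15,0.93,0.3],[0,0,0.005],-1],[[-0.15,0.93,0.3],[0,0,0.005],-1],[[-0.15,0.93,0.3],[0,0,0.005],-1],[[-0.15,0.93,0.3],[0,0,0.005],-1],[[-0.15,0.93,0.3],[0,0,0.005],-1],[[-0.15,0.93,0.3],[0,0,0.005],-1],[[-0.15,0.93,0.3],[0,0,0.005],-1],[[-0.15,0.93,0.3],[0,0,0.005],-1],[[-0.15,0.93,0.3],[0,0,0.005],-1],[[-0.15,0.93,0.3],[0,0,0.005],-1]])

```text
time_s: 56.15
position: [0.5796, -0.3899, 0.1037]
eef_rot: [3.141, -0.002, 0.001]
wrist_force: [-0.3, -0.7, -0.1]
gripper_width: 0.208
finger_force: 48.7
```

```bash
python3 -c "
from h import *
import cv2
plan((.580,-.393,.013,0))
P,_=env.camera('wrist')
cv2.imwrite('pics/w5.png',P[:,:,::-1])"
```

```text
t 56.1 at [ 0.5796 -0.3899  0.1037] yaw -0.1 w 19.6
[0.004 0.03  0.907] [ 0. -0. -0.]
  ^ (0.58, -0.393, 0.013, 0)
```

View pics/w5.png

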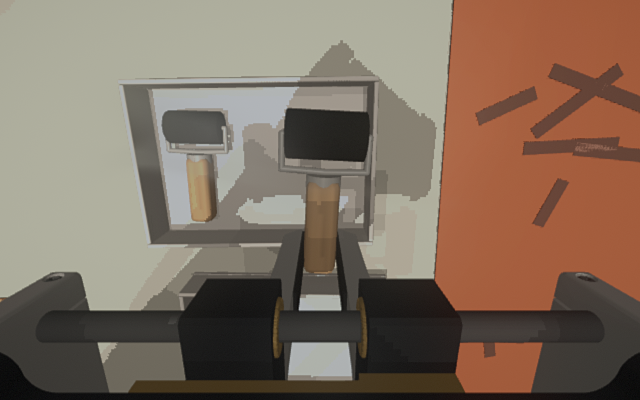

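The held brayer is over the right slot of the brayer tray, with brayer_0 at (200,165). I lower and release it, then go for the second brayer.

```bash
python3 -c "
from h import *
print(px('wrist',375,160,.04),px('wrist',125,160,.04),px('wrist',202,190,.024),px('wrist',260,240,.04),px('wrist',260,80,.04))
plan((.5475,.1255,.065,-5),start=(.58,-.393,.103,0))"
```

```text
[ 0.62538734 -0.43576809  0.04      ] [ 0.62555767 -0.23294969  0.04      ] [ 0.59670013 -0.28627766  0.024     ] [ 0.5555833  -0.33868244  0.04      ] [ 0.68602703 -0.34573386  0.04      ]
t 56.2 at [ 0.5794 -0.3901  0.1035] yaw -0.1 w 19.8
[-0.054 -0.864  0.063] [ 0.    -0.     0.005]
[-0.067 -0.863  0.063] [ 0.    -0.     0.005]
[-0.079 -0.862  0.063] [ 0.    -0.     0.005]
[-0.092 -0.861  0.063] [ 0.    -0.     0.005]
[-0.104 -0.86   0.063] [ 0.    -0.     0.005]
[-0.117 -0.858  0.063] [ 0.    -0.     0.005]
  ^ (0.5475, 0.1255, 0.065, -5)
```

Request:
step_arm(deltas=[[[0,0.03,0.3],[0,0,0],-1],[[0,0.03,0.6],[0,0,0],-1],[[0,0.03,0.8],[0,0,0],-1],[[0,0.03,0.9],[0,0,0],-1],[[0,0.03,0.9],[0,0,0],-1],[[0,0.03,0.9],[0,0,0],-1],[[0,0.03,0.9],[0,0,0],-0.3],[[0,0.03,0.9],[0,0,0],-0.3],[[0,0.03,0.9],[0,0,0],-0.3],[[0,0.03,0.9],[0,0,0],-0.3]])

```text
time_s: 57.03
position: [0.5794, -0.394, 0.0137]
eef_rot: [3.141, -0.004, 0.002]
wrist_force: [-1.3, -0.1, 0.5]
gripper_width: 0.349
finger_force: 0.0
```

Request:
step_arm(deltas=[[[0,0,0],[0,0,0],-0.3],[[0,0,-0.2],[0,0,0],-0.3],[[0,0,-0.5],[0,0,0],-0.3],[[0,0,-0.9],[0,0,0],-0.3],[[0,0,-0.9],[0,0,0],-0.3],[[0,0,-0.9],[0,0,0],0],[[0,0,-0.9],[0,0,0],0],[[0,0,-0.9],[0,0,0],0],[[0,0,-0.9],[0,0,0],0],[[0,0,-0.9],[0,0,0],0]])

```text
time_s: 57.87
position: [0.5782, -0.3931, 0.1008]
eef_rot: [-3.139, 0.004, 0.004]
wrist_force: [0.0, -0.3, -0.4]
gripper_width: 0.502
finger_force: 0.0
```

Request:
step_arm(deltas=[[[-0.05,-0.86,0.06],[0,0,0.005],0.2],[[-0.05,-0.86,0.06],[0,0,0.005],0.2],[[-0.05,-0.86,0.06],[0,0,0.005],0.2],[[-0.05,-0.86,0.06],[0,0,0.005],0.2],[[-0.05,-0.86,0.06],[0,0,0.005],0.2],[[-0.05,-0.86,0.06],[0,0,0.005],0.2],[[-0.05,-0.86,0.06],[0,0,0.005],0.2],[[-0.05,-0.86,0.06],[0,0,0.005],0.2],[[-0.05,-0.86,0.06],[0,0,0.005],0.2],[[-0.05,-0.86,0.06],[0,0,0.005],0.2]])

```text
time_s: 58.7
position: [0.5742, -0.3085, 0.0969]
eef_rot: [3.141, -0.03, 0.0]
wrist_force: [-0.4, 0.1, -0.1]
gripper_width: 0.599
finger_force: 0.0
```

Request:
step_arm(deltas=[[[-0.07,-0.86,0.06],[0,0,0.005],0.2],[[-0.07,-0.86,0.06],[0,0,0.005],0.2],[[-0.07,-0.86,0.06],[0,0,0.005],0.2],[[-0.07,-0.86,0.06],[0,0,0.005],0.2],[[-0.07,-0.86,0.06],[0,0,0.005],0.2],[[-0.07,-0.86,0.06],[0,0,0.005],0.2],[[-0.07,-0.86,0.06],[0,0,0.005],0.2],[[-0.07,-0.86,0.06],[0,0,0.005],0.2],[[-0.07,-0.86,0.06],[0,0,0.005],0.2],[[-0.07,-0.86,0.06],[0,0,0.005],0.2]])

```text
time_s: 59.53
position: [0.5688, -0.2223, 0.0909]
eef_rot: [3.141, -0.055, -0.0]
wrist_force: [0.3, 0.4, -1.0]
gripper_width: 0.599
finger_force: 0.0
```

Request:
step_arm(deltas=[[[-0.08,-0.86,0.06],[0,0,0.005],0.2],[[-0.08,-0.86,0.06],[0,0,0.005],0.2],[[-0.08,-0.86,0.06],[0,0,0.005],0.2],[[-0.08,-0.86,0.06],[0,0,0.005],0.2],[[-0.08,-0.86,0.06],[0,0,0.005],0.2],[[-0.08,-0.86,0.06],[0,0,0.005],0.2],[[-0.08,-0.86,0.06],[0,0,0.005],0.2],[[-0.08,-0.86,0.06],[0,0,0.005],0.2],[[-0.08,-0.86,0.06],[0,0,0.005],0.2],[[-0.08,-0.86,0.06],[0,0,0.005],0.2]])

```text
time_s: 60.37
position: [0.5638, -0.136, 0.0849]
eef_rot: [3.14, -0.08, -0.0]
wrist_force: [-0.8, -0.5, 0.3]
gripper_width: 0.601
finger_force: 0.0
```

Request:
step_arm(deltas=[[[-0.09,-0.86,0.06],[0,0,0.005],0.2],[[-0.09,-0.86,0.06],[0,0,0.005],0.2],[[-0.09,-0.86,0.06],[0,0,0.005],0.2],[[-0.09,-0.86,0.06],[0,0,0.005],0.2],[[-0.09,-0.86,0.06],[0,0,0.005],0.2],[[-0.09,-0.86,0.06],[0,0,0.005],0.2],[[-0.09,-0.86,0.06],[0,0,0.005],0.2],[[-0.09,-0.86,0.06],[0,0,0.005],0.2],[[-0.09,-0.86,0.06],[0,0,0.005],0.2],[[-0.09,-0.86,0.06],[0,0,0.005],0.2]])

```text
time_s: 61.2
position: [0.5591, -0.0497, 0.079]
eef_rot: [3.14, -0.104, 0.0]
wrist_force: [0.1, -0.7, 0.1]
gripper_width: 0.601
finger_force: 0.0
```

Request:
step_arm(deltas=[[[-0.1,-0.86,0.06],[0,0,0.005],0.2],[[-0.1,-0.86,0.06],[0,0,0.005],0.2],[[-0.1,-0.86,0.06],[0,0,0.005],0.2],[[-0.1,-0.86,0.06],[0,0,0.005],0.2],[[-0.1,-0.86,0.06],[0,0,0.005],0.2],[[-0.1,-0.86,0.06],[0,0,0.005],0.2],[[-0.1,-0.86,0.06],[0,0,0.005],0.2],[[-0.1,-0.86,0.06],[0,0,0.005],0.2],[[-0.1,-0.86,0.06],[0,0,0.005],0.2],[[-0.1,-0.86,0.06],[0,0,0.005],0.2]])

```text
time_s: 62.03
position: [0.5548, 0.0368, 0.073]
eef_rot: [3.139, -0.129, 0.0]
wrist_force: [0.3, 0.4, 0.0]
gripper_width: 0.6
finger_force: 0.0
```

Request:
step_arm(deltas=[[[-0.11,-0.86,0.06],[0,0,0.005],0.2],[[-0.11,-0.86,0.06],[0,0,0.005],0.2],[[-0.11,-0.86,0.06],[0,0,0.005],0.2],[[-0.11,-0.86,0.06],[0,0,0.005],0.2],[[-0.11,-0.86,0.06],[0,0,0.005],0.2],[[-0.11,-0.86,0.06],[0,0,0.005],0.2],[[-0.11,-0.86,0.06],[0,0,0.005],0.2],[[-0.11,-0.86,0.06],[0,0,0.005],0.2],[[-0.11,-0.86,0.06],[0,0,0.005],0.2],[[-0.11,-0.86,0.06],[0,0,0.005],0.2]])

```text
time_s: 62.87
position: [0.5508, 0.1234, 0.067]
eef_rot: [3.138, -0.154, 0.0]
wrist_force: [-0.3, -0.2, -1.0]
gripper_width: 0.601
finger_force: 0.0
```

```bash
python3 -c "
from h import *
import cv2
plan((.5475,.1255,.006,-5))
P,_=env.camera('wrist');T,_=env.camera('top')
cv2.imwrite('pics/t6.png',T[:,:,::-1])
P=cv2.resize(P,(480,300));T=cv2.resize(T[130:290,190:480],(800,441));T=cv2.convertScaleAbs(T,alpha=1.4)
o=np.zeros((600,800,3),np.uint8);o[:300,:480]=P;o[300:,:]=T[:300];o[159:300,480:]=T[300:,:320]
cv2.imwrite('pics/c6.png',o[:,:,::-1])"
```

```text
t 62.9 at [0.5508 0.1234 0.067 ] yaw -5.6 w 56.5
[-0.035 -0.018  0.61 ] [ 0.    -0.    -0.003]
  ^ (0.5475, 0.1255, 0.006, -5)
```

View pics/c6.png

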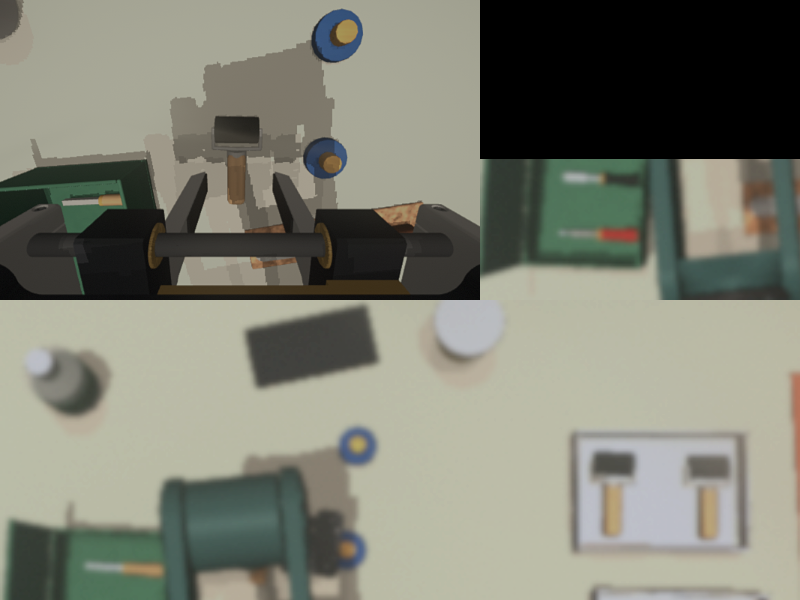

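The three tools are in the case, and the first brayer sits at the right of its tray with a free middle slot at about (660,490). I grasp the second brayer and place it there.

```bash
python3 -c "
from h import *
plan((.6116,-.338,.103,0),start=(.547,.1255,.075,-5))
"
```

```text
t 63.0 at [0.5508 0.1237 0.067 ] yaw -5.6 w 56.6
[ 0.21   0.912 -0.056] [ 0.     0.    -0.006]
[ 0.194  0.916 -0.056] [ 0.     0.    -0.006]
[ 0.178  0.919 -0.056] [ 0.     0.    -0.006]
[ 0.161  0.922 -0.056] [ 0.     0.    -0.006]
[ 0.145  0.925 -0.056] [ 0.     0.    -0.006]
  ^ (0.6116, -0.338, 0.103, 0)
```

Request:
step_arm(deltas=[[[-0.03,-0.02,0.3],[0,0,0],0.2],[[-0.03,-0.02,0.61],[0,0,0],0.2],[[-0.03,-0.02,0.61],[0,0,0],0.2],[[-0.03,-0.02,0.61],[0,0,0],-1],[[-0.03,-0.02,0.61],[0,0,0],-1],[[-0.03,-0.02,0.61],[0,0,0],-1],[[-0.03,-0.02,0.61],[0,0,0],-1],[[-0.03,-0.02,0.61],[0,0,0],-1],[[-0.03,-0.02,0.61],[0,0,0],-1],[[-0.03,-0.02,0.61],[0,0,0],-1]])

```text
time_s: 63.8
position: [0.5484, 0.1265, 0.0068]
eef_rot: [-3.138, 0.152, -0.002]
wrist_force: [0.1, -0.0, 3.0]
gripper_width: 0.206
finger_force: 50.0
```

Request:
step_arm(deltas=[[[0,0,0],[0,0,0],-1],[[0,0,-0.2],[0,0,0],-1],[[0,0,-0.5],[0,0,0],-1],[[0,0,-0.7],[0,0,0],-1],[[0,0,-0.7],[0,0,0],-1],[[0,0,-0.7],[0,0,0],-1],[[0,0,-0.7],[0,0,0],-1],[[0,0,-0.7],[0,0,0],-1],[[0,0,-0.7],[0,0,0],-1],[[0,0,-0.7],[0,0,0],-1]])

```text
time_s: 64.63
position: [0.547, 0.1262, 0.0742]
eef_rot: [3.137, -0.152, -0.005]
wrist_force: [0.2, 0.2, -0.8]
gripper_width: 0.206
finger_force: 50.0
```

Request:
step_arm(deltas=[[[0.21,0.91,-0.06],[0,0,-0.006],-1],[[0.21,0.91,-0.06],[0,0,-0.006],-1],[[0.21,0.91,-0.06],[0,0,-0.006],-1],[[0.21,0.91,-0.06],[0,0,-0.006],-1],[[0.21,0.91,-0.06],[0,0,-0.006],-1],[[0.21,0.91,-0.06],[0,0,-0.006],-1],[[0.21,0.91,-0.06],[0,0,-0.006],-1],[[0.21,0.91,-0.06],[0,0,-0.006],-1],[[0.21,0.91,-0.06],[0,0,-0.006],-1],[[0.21,0.91,-0.06],[0,0,-0.006],-1]])

```text
time_s: 65.47
position: [0.5599, 0.0345, 0.0819]
eef_rot: [-3.139, 0.121, 0.0]
wrist_force: [0.2, -0.4, -1.0]
gripper_width: 0.206
finger_force: 50.0
```

Request:
step_arm(deltas=[[[0.19,0.92,-0.06],[0,0,-0.006],-1],[[0.19,0.92,-0.06],[0,0,-0.006],-1],[[0.19,0.92,-0.06],[0,0,-0.006],-1],[[0.19,0.92,-0.06],[0,0,-0.006],-1],[[0.19,0.92,-0.06],[0,0,-0.006],-1],[[0.19,0.92,-0.06],[0,0,-0.006],-1],[[0.19,0.92,-0.06],[0,0,-0.006],-1],[[0.19,0.92,-0.06],[0,0,-0.006],-1],[[0.19,0.92,-0.06],[0,0,-0.006],-1],[[0.19,0.92,-0.06],[0,0,-0.006],-1]])

```text
time_s: 66.3
position: [0.5717, -0.0586, 0.088]
eef_rot: [-3.14, 0.091, 0.0]
wrist_force: [1.1, 0.1, -1.7]
gripper_width: 0.209
finger_force: 50.0
```

Request:
step_arm(deltas=[[[0.18,0.92,-0.06],[0,0,-0.006],-1],[[0.18,0.92,-0.06],[0,0,-0.006],-1],[[0.18,0.92,-0.06],[0,0,-0.006],-1],[[0.18,0.92,-0.06],[0,0,-0.006],-1],[[0.18,0.92,-0.06],[0,0,-0.006],-1],[[0.18,0.92,-0.06],[0,0,-0.006],-1],[[0.18,0.92,-0.06],[0,0,-0.006],-1],[[0.18,0.92,-0.06],[0,0,-0.006],-1],[[0.18,0.92,-0.06],[0,0,-0.006],-1],[[0.18,0.92,-0.06],[0,0,-0.006],-1]])

```text
time_s: 67.13
position: [0.5843, -0.1515, 0.094]
eef_rot: [3.141, -0.062, 0.0]
wrist_force: [-0.6, 0.1, -0.7]
gripper_width: 0.207
finger_force: 50.0
```

Request:
step_arm(deltas=[[[0.16,0.92,-0.06],[0,0,-0.006],-1],[[0.16,0.92,-0.06],[0,0,-0.006],-1],[[0.16,0.92,-0.06],[0,0,-0.006],-1],[[0.16,0.92,-0.06],[0,0,-0.006],-1],[[0.16,0.92,-0.06],[0,0,-0.006],-1],[[0.16,0.92,-0.06],[0,0,-0.006],-1],[[0.16,0.92,-0.06],[0,0,-0.006],-1],[[0.16,0.92,-0.06],[0,0,-0.006],-1],[[0.16,0.92,-0.06],[0,0,-0.006],-1],[[0.16,0.92,-0.06],[0,0,-0.006],-1]])

```text
time_s: 67.97
position: [0.5967, -0.2441, 0.1001]
eef_rot: [3.141, -0.032, 0.0]
wrist_force: [0.3, -0.3, -0.7]
gripper_width: 0.208
finger_force: 50.0
```

Request:
step_arm(deltas=[[[0.15,0.92,-0.06],[0,0,-0.006],-1],[[0.15,0.92,-0.06],[0,0,-0.006],-1],[[0.15,0.92,-0.06],[0,0,-0.006],-1],[[0.15,0.92,-0.06],[0,0,-0.006],-1],[[0.15,0.92,-0.06],[0,0,-0.006],-1],[[0.15,0.92,-0.06],[0,0,-0.006],-1],[[0.15,0.92,-0.06],[0,0,-0.006],-1],[[0.15,0.92,-0.06],[0,0,-0.006],-1],[[0.15,0.92,-0.06],[0,0,-0.006],-1],[[0.15,0.92,-0.06],[0,0,-0.006],-1]])

```text
time_s: 68.8
position: [0.6097, -0.3364, 0.1062]
eef_rot: [3.142, -0.003, 0.0]
wrist_force: [0.4, 0.5, -1.2]
gripper_width: 0.208
finger_force: 50.0
```

```bash
python3 -c "
from h import *
plan((.6116,-.338,.013,0))
f=800/290
for u,v in((358,146),(347,250)): print(px('top',u/f+190,v/f+130,.014),px('top',u/f+190,v/f+130,.03))
p=px('top',358/f+190,146/f+130,.014)
plan((.666,.017,.08,-10),start=(.6116,-.338,.1,0))"
```

```text
t 68.8 at [ 0.6097 -0.3364  0.1062] yaw -0.1 w 19.5
[0.019 0.016 0.932] [ 0.    -0.    -0.001]
  ^ (0.6116, -0.338, 0.013, 0)
[0.66714409 0.01471622 0.014     ] [0.66518896 0.01492875 0.03      ]
[0.54503565 0.02581091 0.014     ] [0.54442453 0.02590133 0.03      ]
t 68.8 at [ 0.6097 -0.3364  0.1062] yaw -0.1 w 19.5
[ 0.136 -0.888  0.05 ] [ 0.    -0.     0.014]
[ 0.097 -0.893  0.05 ] [ 0.    -0.     0.014]
[ 0.058 -0.896  0.05 ] [ 0.    -0.     0.014]
[ 0.019 -0.898  0.05 ] [ 0.    -0.     0.014]
  ^ (0.666, 0.017, 0.08, -10)
```

Request:
step_arm(deltas=[[[0.02,0.02,0.3],[0,0,0],-1],[[0.02,0.02,0.6],[0,0,0],-1],[[0.02,0.02,0.8],[0,0,0],-1],[[0.02,0.02,0.92],[0,0,0],-1],[[0.02,0.02,0.92],[0,0,0],-1],[[0.02,0.02,0.92],[0,0,0],-1],[[0.02,0.02,0.92],[0,0,0],-0.3],[[0.02,0.02,0.92],[0,0,0],-0.3],[[0.02,0.02,0.92],[0,0,0],-0.3],[[0.02,0.02,0.92],[0,0,0],-0.3]])

```text
time_s: 69.63
position: [0.6121, -0.3396, 0.015]
eef_rot: [3.141, -0.004, 0.002]
wrist_force: [-0.4, 0.4, -0.7]
gripper_width: 0.349
finger_force: 0.0
```

Request:
step_arm(deltas=[[[0,0,0],[0,0,0],-0.3],[[0,0,-0.2],[0,0,0],-0.3],[[0,0,-0.5],[0,0,0],-0.3],[[0,0,-0.9],[0,0,0],-0.3],[[0,0,-0.9],[0,0,0],-0.3],[[0,0,-0.9],[0,0,0],0],[[0,0,-0.9],[0,0,0],0],[[0,0,-0.9],[0,0,0],0],[[0,0,-0.9],[0,0,0],0],[[0,0,-0.9],[0,0,0],0]])

```text
time_s: 70.47
position: [0.6108, -0.3387, 0.1018]
eef_rot: [-3.14, 0.004, 0.005]
wrist_force: [-0.1, 0.7, 0.5]
gripper_width: 0.496
finger_force: 0.0
```

Request:
step_arm(deltas=[[[0.14,-0.88,0.05],[0,0,0],0.2],[[0.14,-0.88,0.05],[0,0,0],0.2],[[0.14,-0.88,0.05],[0,0,0],0.2],[[0.14,-0.88,0.05],[0,0,0],0.2],[[0.14,-0.88,0.05],[0,0,0],0.2],[[0.14,-0.88,0.05],[0,0,0],0.2],[[0.14,-0.88,0.05],[0,0,0],0.2],[[0.14,-0.88,0.05],[0,0,0],0.2],[[0.14,-0.88,0.05],[0,0,0],0.2],[[0.14,-0.88,0.05],[0,0,0],0.2]])

```text
time_s: 71.3
position: [0.6257, -0.2521, 0.099]
eef_rot: [3.141, -0.006, 0.0]
wrist_force: [-0.8, 0.1, 0.1]
gripper_width: 0.599
finger_force: 0.0
```

Request:
step_arm(deltas=[[[0.14,-0.88,0.05],[0,0,0],0.2],[[0.14,-0.88,0.05],[0,0,0],0.2],[[0.14,-0.88,0.05],[0,0,0],0.2],[[0.14,-0.88,0.05],[0,0,0],0.2],[[0.14,-0.88,0.05],[0,0,0],0.2],[[0.14,-0.88,0.05],[0,0,0],0.2],[[0.14,-0.88,0.05],[0,0,0],0.2],[[0.14,-0.88,0.05],[0,0,0],0.2],[[0.14,-0.88,0.05],[0,0,0],0.2],[[0.14,-0.88,0.05],[0,0,0],0.2]])

```text
time_s: 72.13
position: [0.6399, -0.1641, 0.094]
eef_rot: [3.141, -0.006, -0.0]
wrist_force: [-0.2, -0.1, 0.1]
gripper_width: 0.599
finger_force: 0.0
```

Request:
step_arm(deltas=[[[0.14,-0.88,0.05],[0,0,0],0.2],[[0.14,-0.88,0.05],[0,0,0],0.2],[[0.14,-0.88,0.05],[0,0,0],0.2],[[0.14,-0.88,0.05],[0,0,0],0.2],[[0.14,-0.88,0.05],[0,0,0],0.2],[[0.14,-0.88,0.05],[0,0,0],0.2],[[0.14,-0.88,0.05],[0,0,0],0.2],[[0.14,-0.88,0.05],[0,0,0],0.2],[[0.14,-0.88,0.05],[0,0,0],0.2],[[0.14,-0.88,0.05],[0,0,0],0.2]])

```text
time_s: 72.97
position: [0.6543, -0.0762, 0.089]
eef_rot: [3.141, -0.006, 0.0]
wrist_force: [-0.3, -0.4, 0.4]
gripper_width: 0.602
finger_force: 0.0
```

Request:
step_arm(deltas=[[[0.14,-0.88,0.05],[0,0,0],0.2],[[0.14,-0.88,0.05],[0,0,0],0.2],[[0.14,-0.88,0.05],[0,0,0],0.2],[[0.14,-0.88,0.05],[0,0,0],0.2],[[0.14,-0.88,0.05],[0,0,0],0.2],[[0.14,-0.88,0.05],[0,0,0],0.2],[[0.14,-0.88,0.05],[0,0,0],0.2],[[0.14,-0.88,0.05],[0,0,0],0.2],[[0.14,-0.88,0.05],[0,0,0],0.2],[[0.14,-0.88,0.05],[0,0,0],0.2]])

```text
time_s: 73.8
position: [0.6685, 0.0118, 0.0841]
eef_rot: [3.141, -0.006, 0.0]
wrist_force: [-0.1, -0.1, 0.2]
gripper_width: 0.597
finger_force: 0.0
```

```bash
python3 -c "
from h import *
import cv2
plan((.666,.0165,.017,0))
P,_=env.camera('wrist')
import colorsys
h=cv2.cvtColor(P,cv2.COLOR_RGB2HSV);m=cv2.inRange(h,(100,100,30),(125,255,255))
n,l,s,c=cv2.connectedComponentsWithStats(m)
for i in range(1,n):
  if s[i,4]>100: print(s[i],px('wrist',s[i,0]+s[i,2]/2,s[i,1]+s[i,3]/2,.010))
P[m>0]=(0,0,255)
cv2.imwrite('pics/w7.png',P[:,:,::-1])"
```

```text
t 73.8 at [0.6685 0.0118 0.0841] yaw -0.2 w 56.1
[-0.026 -0.047  0.671] [ 0.    -0.    -0.001]
  ^ (0.666, 0.0165, 0.017, 0)
[309 209  29  26 318] [0.65750286 0.00784763 0.01      ]
```

View pics/w7.png

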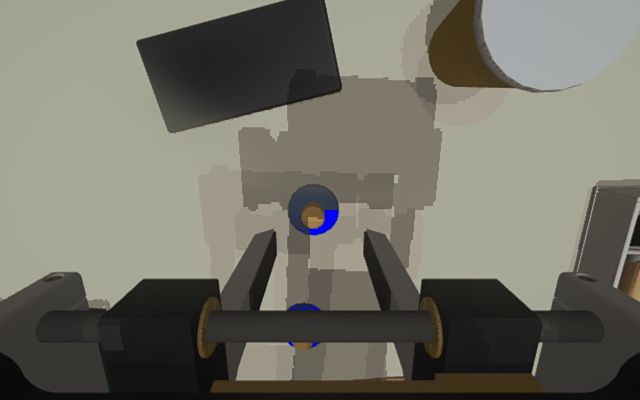

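The weight at (314,210) sits about 5 mm left of the finger centre line, which agrees with my target. I descend and grip its knob.

Request:
step_arm(deltas=[[[-0.02,-0.05,0.3],[0,0,0],0.2],[[-0.02,-0.05,0.55],[0,0,0],0.2],[[-0.02,-0.05,0.67],[0,0,0],0.2],[[-0.02,-0.05,0.67],[0,0,0],0.2],[[-0.02,-0.05,0.67],[0,0,0],-1],[[-0.02,-0.05,0.67],[0,0,0],-1],[[-0.02,-0.05,0.67],[0,0,0],-1],[[-0.02,-0.05,0.67],[0,0,0],-1],[[-0.02,-0.05,0.67],[0,0,0],-1],[[-0.02,-0.05,0.67],[0,0,0],-1]])

```text
time_s: 74.68
position: [0.6671, 0.0176, 0.0179]
eef_rot: [-3.142, 0.004, -0.002]
wrist_force: [-0.6, 2.3, 2.0]
gripper_width: 0.21
finger_force: 2.0
```

Request:
step_arm(deltas=[[[0,0,0],[0,0,0],-1],[[0,0,0],[0,0,0],-1],[[0,0,-0.2],[0,0,0],-1],[[0,0,-0.5],[0,0,0],-1],[[0,0,-0.8],[0,0,0],-1],[[0,0,-0.8],[0,0,0],-1],[[0,0,-0.8],[0,0,0],-1],[[0,0,-0.8],[0,0,0],-1],[[0,0,-0.8],[0,0,0],-1],[[0,0,-0.8],[0,0,0],-1]])

```text
time_s: 75.52
position: [0.6649, 0.0177, 0.0938]
eef_rot: [-3.141, 0.004, 0.008]
wrist_force: [-0.1, -0.0, -2.3]
gripper_width: 0.198
finger_force: 50.0
```

```bash
python3 -c "
from h import *
print(env.read_state()['wrist_force'])
plan((.435,-.415,.1,0))"
```

```text
[-0.07290663 -0.03237958 -2.33610825]
t 75.5 at [0.6649 0.0177 0.0938] yaw -0.2 w 18.7
[-0.458  0.867 -0.01 ] [-0.  0. -0.]
[-0.458  0.866 -0.011] [-0.  0. -0.]
[-0.459  0.866 -0.011] [-0.  0. -0.]
[-0.459  0.866 -0.011] [-0.  0. -0.]
[-0.459  0.866 -0.012] [-0.  0. -0.]
  ^ (0.435, -0.415, 0.1, 0)
```

Request:
step_arm(deltas=[[[-0.46,0.87,-0.01],[0,0,0],-1],[[-0.46,0.87,-0.01],[0,0,0],-1],[[-0.46,0.87,-0.01],[0,0,0],-1],[[-0.46,0.87,-0.01],[0,0,0],-1],[[-0.46,0.87,-0.01],[0,0,0],-1],[[-0.46,0.87,-0.01],[0,0,0],-1],[[-0.46,0.87,-0.01],[0,0,0],-1],[[-0.46,0.87,-0.01],[0,0,0],-1],[[-0.46,0.87,-0.01],[0,0,0],-1],[[-0.46,0.87,-0.01],[0,0,0],-1]])

```text
time_s: 76.35
position: [0.6206, -0.0685, 0.0979]
eef_rot: [-3.142, 0.002, 0.0]
wrist_force: [0.6, -0.6, -2.2]
gripper_width: 0.197
finger_force: 50.0
```

Request:
step_arm(deltas=[[[-0.46,0.87,-0.01],[0,0,0],-1],[[-0.46,0.87,-0.01],[0,0,0],-1],[[-0.46,0.87,-0.01],[0,0,0],-1],[[-0.46,0.87,-0.01],[0,0,0],-1],[[-0.46,0.87,-0.01],[0,0,0],-1],[[-0.46,0.87,-0.01],[0,0,0],-1],[[-0.46,0.87,-0.01],[0,0,0],-1],[[-0.46,0.87,-0.01],[0,0,0],-1],[[-0.46,0.87,-0.01],[0,0,0],-1],[[-0.46,0.87,-0.01],[0,0,0],-1]])

```text
time_s: 77.18
position: [0.5744, -0.1554, 0.0989]
eef_rot: [-3.142, 0.002, 0.0]
wrist_force: [0.4, -0.1, -2.2]
gripper_width: 0.194
finger_force: 50.0
```

Request:
step_arm(deltas=[[[-0.46,0.87,-0.01],[0,0,0],-1],[[-0.46,0.87,-0.01],[0,0,0],-1],[[-0.46,0.87,-0.01],[0,0,0],-1],[[-0.46,0.87,-0.01],[0,0,0],-1],[[-0.46,0.87,-0.01],[0,0,0],-1],[[-0.46,0.87,-0.01],[0,0,0],-1],[[-0.46,0.87,-0.01],[0,0,0],-1],[[-0.46,0.87,-0.01],[0,0,0],-1],[[-0.46,0.87,-0.01],[0,0,0],-1],[[-0.46,0.87,-0.01],[0,0,0],-1]])

```text
time_s: 78.02
position: [0.5282, -0.2423, 0.1]
eef_rot: [3.142, -0.002, 0.0]
wrist_force: [-0.2, -0.2, -2.0]
gripper_width: 0.198
finger_force: 50.0
```

Request:
step_arm(deltas=[[[-0.46,0.87,-0.01],[0,0,0],-1],[[-0.46,0.87,-0.01],[0,0,0],-1],[[-0.46,0.87,-0.01],[0,0,0],-1],[[-0.46,0.87,-0.01],[0,0,0],-1],[[-0.46,0.87,-0.01],[0,0,0],-1],[[-0.46,0.87,-0.01],[0,0,0],-1],[[-0.46,0.87,-0.01],[0,0,0],-1],[[-0.46,0.87,-0.01],[0,0,0],-1],[[-0.46,0.87,-0.01],[0,0,0],-1],[[-0.46,0.87,-0.01],[0,0,0],-1]])

```text
time_s: 78.85
position: [0.482, -0.3292, 0.101]
eef_rot: [3.142, -0.002, 0.0]
wrist_force: [0.0, 0.2, -1.9]
gripper_width: 0.201
finger_force: 50.0
```

Request:
step_arm(deltas=[[[-0.46,0.85,-0.01],[0,0,0],-1],[[-0.46,0.85,-0.01],[0,0,0],-1],[[-0.46,0.85,-0.01],[0,0,0],-1],[[-0.46,0.85,-0.01],[0,0,0],-1],[[-0.46,0.85,-0.01],[0,0,0],-1],[[-0.46,0.85,-0.01],[0,0,0],-1],[[-0.46,0.85,-0.01],[0,0,0],-1],[[-0.46,0.85,-0.01],[0,0,0],-1],[[-0.46,0.85,-0.01],[0,0,0],-1],[[-0.46,0.85,-0.01],[0,0,0],-1]])

```text
time_s: 79.68
position: [0.4359, -0.4141, 0.1021]
eef_rot: [3.141, -0.002, 0.0]
wrist_force: [0.8, 0.0, -2.4]
gripper_width: 0.201
finger_force: 50.0
```

```bash
python3 -c "
from h import *
plan((.435,-.415,.0225,0))
plan((.5445,.0275,.085,0),start=(.435,-.415,.1,0))"
```

```text
t 79.7 at [ 0.4359 -0.4141  0.1021] yaw -0.1 w 18.9
[-0.009  0.009  0.796] [ 0. -0. -0.]
  ^ (0.435, -0.415, 0.0225, 0)
t 79.7 at [ 0.4359 -0.4141  0.1021] yaw -0.1 w 18.9
[ 0.219 -0.885  0.03 ] [0. 0. 0.]
[ 0.219 -0.885  0.03 ] [0. 0. 0.]
[ 0.219 -0.885  0.03 ] [0. 0. 0.]
[ 0.219 -0.885  0.03 ] [0. 0. 0.]
[ 0.219 -0.885  0.03 ] [0. 0. 0.]
  ^ (0.5445, 0.0275, 0.085, 0)
```

Request:
step_arm(deltas=[[[-0.01,0.01,0.3],[0,0,0],-1],[[-0.01,0.01,0.55],[0,0,0],-1],[[-0.01,0.01,0.7],[0,0,0],-1],[[-0.01,0.01,0.8],[0,0,0],-1],[[-0.01,0.01,0.8],[0,0,0],-1],[[-0.01,0.01,0.8],[0,0,0],-1],[[-0.01,0.01,0.8],[0,0,0],-0.3],[[-0.01,0.01,0.8],[0,0,0],-0.3],[[-0.01,0.01,0.8],[0,0,0],-0.3],[[-0.01,0.01,0.8],[0,0,0],-0.3]])

```text
time_s: 80.52
position: [0.4349, -0.4163, 0.023]
eef_rot: [3.14, -0.004, 0.002]
wrist_force: [-0.1, -0.6, 0.5]
gripper_width: 0.349
finger_force: 0.0
```

Request:
step_arm(deltas=[[[0,0,0],[0,0,0],-0.3],[[0,0,-0.2],[0,0,0],-0.3],[[0,0,-0.5],[0,0,0],-0.3],[[0,0,-0.8],[0,0,0],-0.3],[[0,0,-0.8],[0,0,0],-0.3],[[0,0,-0.8],[0,0,0],0],[[0,0,-0.8],[0,0,0],0],[[0,0,-0.8],[0,0,0],0],[[0,0,-0.8],[0,0,0],0],[[0,0,-0.8],[0,0,0],0]])

```text
time_s: 81.35
position: [0.4338, -0.4151, 0.1003]
eef_rot: [-3.139, 0.004, 0.003]
wrist_force: [0.6, 0.2, -0.4]
gripper_width: 0.501
finger_force: 0.0
```

Request:
step_arm(deltas=[[[0.22,-0.88,0.03],[0,0,0],0.2],[[0.22,-0.88,0.03],[0,0,0],0.2],[[0.22,-0.88,0.03],[0,0,0],0.2],[[0.22,-0.88,0.03],[0,0,0],0.2],[[0.22,-0.88,0.03],[0,0,0],0.2],[[0.22,-0.88,0.03],[0,0,0],0.2],[[0.22,-0.88,0.03],[0,0,0],0.2],[[0.22,-0.88,0.03],[0,0,0],0.2],[[0.22,-0.88,0.03],[0,0,0],0.2],[[0.22,-0.88,0.03],[0,0,0],0.2]])

```text
time_s: 82.18
position: [0.4564, -0.3285, 0.0989]
eef_rot: [3.141, -0.006, -0.0]
wrist_force: [0.0, -0.2, 0.9]
gripper_width: 0.598
finger_force: 0.0
```

Request:
step_arm(deltas=[[[0.22,-0.88,0.03],[0,0,0],0.2],[[0.22,-0.88,0.03],[0,0,0],0.2],[[0.22,-0.88,0.03],[0,0,0],0.2],[[0.22,-0.88,0.03],[0,0,0],0.2],[[0.22,-0.88,0.03],[0,0,0],0.2],[[0.22,-0.88,0.03],[0,0,0],0.2],[[0.22,-0.88,0.03],[0,0,0],0.2],[[0.22,-0.88,0.03],[0,0,0],0.2],[[0.22,-0.88,0.03],[0,0,0],0.2],[[0.22,-0.88,0.03],[0,0,0],0.2]])

```text
time_s: 83.02
position: [0.4787, -0.2406, 0.0959]
eef_rot: [3.141, -0.006, -0.0]
wrist_force: [-0.3, -0.5, 0.3]
gripper_width: 0.601
finger_force: 0.0
```

Request:
step_arm(deltas=[[[0.22,-0.88,0.03],[0,0,0],0.2],[[0.22,-0.88,0.03],[0,0,0],0.2],[[0.22,-0.88,0.03],[0,0,0],0.2],[[0.22,-0.88,0.03],[0,0,0],0.2],[[0.22,-0.88,0.03],[0,0,0],0.2],[[0.22,-0.88,0.03],[0,0,0],0.2],[[0.22,-0.88,0.03],[0,0,0],0.2],[[0.22,-0.88,0.03],[0,0,0],0.2],[[0.22,-0.88,0.03],[0,0,0],0.2],[[0.22,-0.88,0.03],[0,0,0],0.2]])

```text
time_s: 83.85
position: [0.501, -0.1526, 0.093]
eef_rot: [3.141, -0.006, 0.0]
wrist_force: [0.6, 0.4, 0.4]
gripper_width: 0.602
finger_force: 0.0
```

Request:
step_arm(deltas=[[[0.22,-0.88,0.03],[0,0,0],0.2],[[0.22,-0.88,0.03],[0,0,0],0.2],[[0.22,-0.88,0.03],[0,0,0],0.2],[[0.22,-0.88,0.03],[0,0,0],0.2],[[0.22,-0.88,0.03],[0,0,0],0.2],[[0.22,-0.88,0.03],[0,0,0],0.2],[[0.22,-0.88,0.03],[0,0,0],0.2],[[0.22,-0.88,0.03],[0,0,0],0.2],[[0.22,-0.88,0.03],[0,0,0],0.2],[[0.22,-0.88,0.03],[0,0,0],0.2]])

```text
time_s: 84.68
position: [0.5232, -0.0647, 0.09]
eef_rot: [3.141, -0.006, 0.0]
wrist_force: [-0.6, 0.2, -0.3]
gripper_width: 0.601
finger_force: 0.0
```

Request:
step_arm(deltas=[[[0.22,-0.88,0.03],[0,0,0],0.2],[[0.22,-0.88,0.03],[0,0,0],0.2],[[0.22,-0.88,0.03],[0,0,0],0.2],[[0.22,-0.88,0.03],[0,0,0],0.2],[[0.22,-0.88,0.03],[0,0,0],0.2],[[0.22,-0.88,0.03],[0,0,0],0.2],[[0.22,-0.88,0.03],[0,0,0],0.2],[[0.22,-0.88,0.03],[0,0,0],0.2],[[0.22,-0.88,0.03],[0,0,0],0.2],[[0.22,-0.88,0.03],[0,0,0],0.2]])

```text
time_s: 85.52
position: [0.5455, 0.0232, 0.087]
eef_rot: [3.141, -0.006, 0.0]
wrist_force: [-0.1, 0.4, -0.1]
gripper_width: 0.599
finger_force: 0.0
```

```bash
python3 -c "
from h import *
import cv2
plan((.5445,.0275,.017,0))
P,_=env.camera('wrist');T,_=env.camera('top')
P=cv2.resize(P,(480,300));T=cv2.resize(T[130:290,190:480],(800,441));T=cv2.convertScaleAbs(T,alpha=1.4)
o=np.zeros((600,800,3),np.uint8);o[:300,:480]=P;o[300:,:]=T[141:];o[:300,480:]=T[:300,:320]
cv2.imwrite('pics/c8.png',o[:,:,::-1])"
```

```text
t 85.5 at [0.5455 0.0232 0.087 ] yaw -0.2 w 56.3
[-0.01  -0.043  0.7  ] [ 0.    -0.    -0.001]
  ^ (0.5445, 0.0275, 0.017, 0)
```

View pics/c8.png

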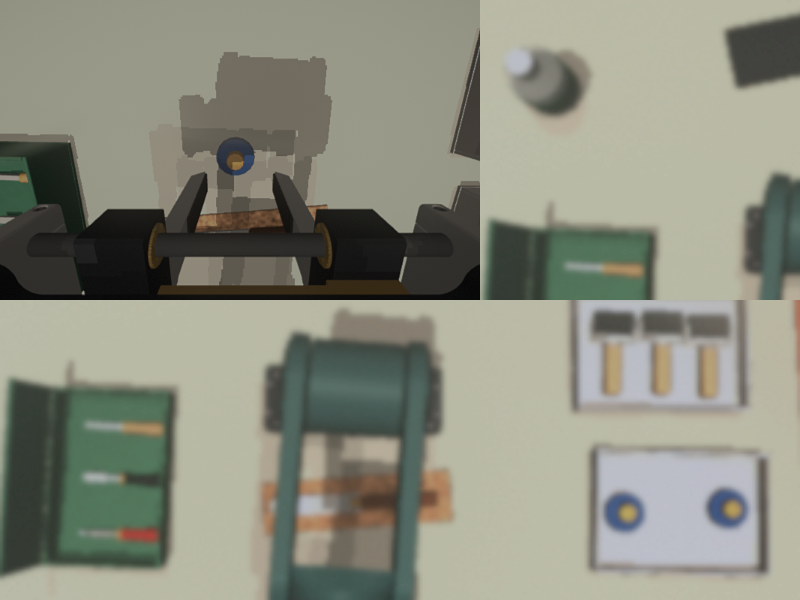

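All three brayers are in their tray, the second weight is at (727,508), and the knife is on its mat. I grip the last weight, which is centred in the wrist panel at (235,155).

Request:
step_arm(deltas=[[[-0.01,-0.04,0.3],[0,0,0],0.2],[[-0.01,-0.04,0.55],[0,0,0],0.2],[[-0.01,-0.04,0.7],[0,0,0],0.2],[[-0.01,-0.04,0.7],[0,0,0],0.2],[[-0.01,-0.04,0.7],[0,0,0],-1],[[-0.01,-0.04,0.7],[0,0,0],-1],[[-0.01,-0.04,0.7],[0,0,0],-1],[[-0.01,-0.04,0.7],[0,0,0],-1],[[-0.01,-0.04,0.7],[0,0,0],-1],[[-0.01,-0.04,0.7],[0,0,0],-1]])

```text
time_s: 86.45
position: [0.5452, 0.0281, 0.0179]
eef_rot: [-3.141, 0.004, -0.003]
wrist_force: [0.1, 2.2, 0.4]
gripper_width: 0.211
finger_force: 1.5
```

Request:
step_arm(deltas=[[[0,0,0],[0,0,0],-1],[[0,0,0],[0,0,0],-1],[[0,0,-0.2],[0,0,0],-1],[[0,0,-0.5],[0,0,0],-1],[[0,0,-0.82],[0,0,0],-1],[[0,0,-0.82],[0,0,0],-1],[[0,0,-0.82],[0,0,0],-1],[[0,0,-0.82],[0,0,0],-1],[[0,0,-0.82],[0,0,0],-1],[[0,0,-0.82],[0,0,0],-1]])

```text
time_s: 87.28
position: [0.543, 0.028, 0.0963]
eef_rot: [-3.141, 0.004, 0.008]
wrist_force: [0.0, -0.1, -2.5]
gripper_width: 0.199
finger_force: 50.0
```

```bash
python3 -c "
from h import *
print(env.read_state()['wrist_force'])
plan((.435,-.357,.1,0))"
```

```text
[ 0.02746528 -0.14831083 -2.53637771]
t 87.3 at [0.543  0.028  0.0963] yaw -0.1 w 18.7
[-0.267  0.963 -0.008] [-0.  0. -0.]
[-0.268  0.963 -0.008] [-0.  0. -0.]
[-0.269  0.963 -0.009] [-0.  0. -0.]
[-0.269  0.963 -0.009] [-0.  0. -0.]
  ^ (0.435, -0.357, 0.1, 0)
```

Request:
step_arm(deltas=[[[-0.27,0.96,-0.01],[0,0,0],-1],[[-0.27,0.96,-0.01],[0,0,0],-1],[[-0.27,0.96,-0.01],[0,0,0],-1],[[-0.27,0.96,-0.01],[0,0,0],-1],[[-0.27,0.96,-0.01],[0,0,0],-1],[[-0.27,0.96,-0.01],[0,0,0],-1],[[-0.27,0.96,-0.01],[0,0,0],-1],[[-0.27,0.96,-0.01],[0,0,0],-1],[[-0.27,0.96,-0.01],[0,0,0],-1],[[-0.27,0.96,-0.01],[0,0,0],-1]])

```text
time_s: 88.12
position: [0.5175, -0.0673, 0.0999]
eef_rot: [3.142, -0.002, 0.0]
wrist_force: [-0.4, 0.4, -2.0]
gripper_width: 0.204
finger_force: 50.0
```

Request:
step_arm(deltas=[[[-0.27,0.96,-0.01],[0,0,0],-1],[[-0.27,0.96,-0.01],[0,0,0],-1],[[-0.27,0.96,-0.01],[0,0,0],-1],[[-0.27,0.96,-0.01],[0,0,0],-1],[[-0.27,0.96,-0.01],[0,0,0],-1],[[-0.27,0.96,-0.01],[0,0,0],-1],[[-0.27,0.96,-0.01],[0,0,0],-1],[[-0.27,0.96,-0.01],[0,0,0],-1],[[-0.27,0.96,-0.01],[0,0,0],-1],[[-0.27,0.96,-0.01],[0,0,0],-1]])

```text
time_s: 88.95
position: [0.4903, -0.1632, 0.1009]
eef_rot: [-3.142, 0.002, -0.0]
wrist_force: [-0.1, 0.3, -2.4]
gripper_width: 0.199
finger_force: 50.0
```

Request:
step_arm(deltas=[[[-0.27,0.96,-0.01],[0,0,0],-1],[[-0.27,0.96,-0.01],[0,0,0],-1],[[-0.27,0.96,-0.01],[0,0,0],-1],[[-0.27,0.96,-0.01],[0,0,0],-1],[[-0.27,0.96,-0.01],[0,0,0],-1],[[-0.27,0.96,-0.01],[0,0,0],-1],[[-0.27,0.96,-0.01],[0,0,0],-1],[[-0.27,0.96,-0.01],[0,0,0],-1],[[-0.27,0.96,-0.01],[0,0,0],-1],[[-0.27,0.96,-0.01],[0,0,0],-1]])

```text
time_s: 89.78
position: [0.4631, -0.2591, 0.102]
eef_rot: [3.142, -0.002, 0.0]
wrist_force: [0.5, 0.1, -2.0]
gripper_width: 0.199
finger_force: 50.0
```

Request:
step_arm(deltas=[[[-0.27,0.96,-0.01],[0,0,0],-1],[[-0.27,0.96,-0.01],[0,0,0],-1],[[-0.27,0.96,-0.01],[0,0,0],-1],[[-0.27,0.96,-0.01],[0,0,0],-1],[[-0.27,0.96,-0.01],[0,0,0],-1],[[-0.27,0.96,-0.01],[0,0,0],-1],[[-0.27,0.96,-0.01],[0,0,0],-1],[[-0.27,0.96,-0.01],[0,0,0],-1],[[-0.27,0.96,-0.01],[0,0,0],-1],[[-0.27,0.96,-0.01],[0,0,0],-1]])

```text
time_s: 90.62
position: [0.4359, -0.3551, 0.1031]
eef_rot: [3.141, -0.002, 0.0]
wrist_force: [-0.0, 0.7, -2.6]
gripper_width: 0.202
finger_force: 50.0
```

```bash
python3 -c "
from h import *
plan((.435,-.357,.0225,0))
plan((.435,-.25,.25,30),(.46,.41,.25,90),start=(.435,-.357,.1,0))"
```

```text
t 90.6 at [ 0.4359 -0.3551  0.1031] yaw -0.1 w 19.0
[-0.009  0.019  0.806] [ 0. -0. -0.]
  ^ (0.435, -0.357, 0.0225, 0)
t 90.6 at [ 0.4359 -0.3551  0.1031] yaw -0.1 w 19.0
[ 0.    -0.535 -0.75 ] [ 0.     0.    -0.083]
[ 0.138 -0.517 -0.75 ] [ 0.     0.    -0.083]
  ^ (0.435, -0.25, 0.25, 30)
[ 0.502 -0.799 -0.   ] [ 0.     0.    -0.048]
[ 0.616 -0.715 -0.   ] [ 0.     0.    -0.048]
[ 0.715 -0.615 -0.   ] [ 0.     0.    -0.048]
[ 0.799 -0.502 -0.   ] [ 0.     0.    -0.048]
[ 0.865 -0.377 -0.   ] [ 0.     0.    -0.048]
[ 0.911 -0.244 -0.   ] [ 0.     0.    -0.048]
[ 0.938 -0.105 -0.   ] [ 0.     0.    -0.048]
  ^ (0.46, 0.41, 0.25, 90)
```

Request:
step_arm(deltas=[[[-0.01,0.02,0.3],[0,0,0],-1],[[-0.01,0.02,0.55],[0,0,0],-1],[[-0.01,0.02,0.7],[0,0,0],-1],[[-0.01,0.02,0.81],[0,0,0],-1],[[-0.01,0.02,0.81],[0,0,0],-1],[[-0.01,0.02,0.81],[0,0,0],-1],[[-0.01,0.02,0.81],[0,0,0],-0.3],[[-0.01,0.02,0.81],[0,0,0],-0.3],[[-0.01,0.02,0.81],[0,0,0],-0.3],[[-0.01,0.02,0.81],[0,0,0],-0.3]])

```text
time_s: 91.45
position: [0.4351, -0.3583, 0.023]
eef_rot: [3.14, -0.004, 0.002]
wrist_force: [0.5, 0.8, -0.3]
gripper_width: 0.348
finger_force: 0.0
```

Request:
step_arm(deltas=[[[0,0,0],[0,0,0],-0.3],[[0,0,-0.2],[0,0,0],-0.3],[[0,0,-0.5],[0,0,0],-0.3],[[0,0,-0.8],[0,0,0],-0.3],[[0,0,-0.8],[0,0,0],-0.3],[[0,0,-0.8],[0,0,0],-1],[[0,0,-0.8],[0,0,0],-1],[[0,0,-0.8],[0,0,0],-1],[[0,0,-0.8],[0,0,0],-1],[[0,0,-0.8],[0,0,0],-1]])

```text
time_s: 92.28
position: [0.4339, -0.3571, 0.1003]
eef_rot: [-3.14, 0.004, 0.003]
wrist_force: [-0.0, -0.8, 0.2]
gripper_width: 0.033
finger_force: 0.0
```

Request:
step_arm(deltas=[[[0,-0.53,-0.75],[0,0,-0.083],-1],[[0,-0.53,-0.75],[0,0,-0.083],-1],[[0,-0.53,-0.75],[0,0,-0.083],-1],[[0,-0.53,-0.75],[0,0,-0.083],-1],[[0,-0.53,-0.75],[0,0,-0.083],-1],[[0,-0.53,-0.75],[0,0,-0.083],-1],[[0,-0.53,-0.75],[0,0,-0.083],-1],[[0,-0.53,-0.75],[0,0,-0.083],-1],[[0,-0.53,-0.75],[0,0,-0.083],-1],[[0,-0.53,-0.75],[0,0,-0.083],-1]])

```text
time_s: 93.12
position: [0.4344, -0.3049, 0.1761]
eef_rot: [-3.115, -0.403, 0.002]
wrist_force: [-0.2, -0.7, 0.6]
gripper_width: 0.006
finger_force: 0.0
```

Request:
step_arm(deltas=[[[0.14,-0.52,-0.75],[0,0,-0.083],-1],[[0.14,-0.52,-0.75],[0,0,-0.083],-1],[[0.14,-0.52,-0.75],[0,0,-0.083],-1],[[0.14,-0.52,-0.75],[0,0,-0.083],-1],[[0.14,-0.52,-0.75],[0,0,-0.083],-1],[[0.14,-0.52,-0.75],[0,0,-0.083],-1],[[0.14,-0.52,-0.75],[0,0,-0.083],-1],[[0.14,-0.52,-0.75],[0,0,-0.083],-1],[[0.14,-0.52,-0.75],[0,0,-0.083],-1],[[0.14,-0.52,-0.75],[0,0,-0.083],-1]])

```text
time_s: 93.95
position: [0.4347, -0.2511, 0.2511]
eef_rot: [-3.036, -0.804, 0.002]
wrist_force: [0.1, -0.4, -0.6]
gripper_width: 0.001
finger_force: 0.0
```

Request:
step_arm(deltas=[[[0.5,-0.8,0],[0,0,-0.048],-1],[[0.5,-0.8,0],[0,0,-0.048],-1],[[0.5,-0.8,0],[0,0,-0.048],-1],[[0.5,-0.8,0],[0,0,-0.048],-1],[[0.5,-0.8,0],[0,0,-0.048],-1],[[0.5,-0.8,0],[0,0,-0.048],-1],[[0.5,-0.8,0],[0,0,-0.048],-1],[[0.5,-0.8,0],[0,0,-0.048],-1],[[0.5,-0.8,0],[0,0,-0.048],-1],[[0.5,-0.8,0],[0,0,-0.048],-1]])

```text
time_s: 94.78
position: [0.4386, -0.1573, 0.2518]
eef_rot: [-2.968, -1.03, 0.001]
wrist_force: [0.2, -0.5, -0.0]
gripper_width: 0.003
finger_force: 0.0
```

Request:
step_arm(deltas=[[[0.62,-0.72,0],[0,0,-0.048],-1],[[0.62,-0.72,0],[0,0,-0.048],-1],[[0.62,-0.72,0],[0,0,-0.048],-1],[[0.62,-0.72,0],[0,0,-0.048],-1],[[0.62,-0.72,0],[0,0,-0.048],-1],[[0.62,-0.72,0],[0,0,-0.048],-1],[[0.62,-0.72,0],[0,0,-0.048],-1],[[0.62,-0.72,0],[0,0,-0.048],-1],[[0.62,-0.72,0],[0,0,-0.048],-1],[[0.62,-0.72,0],[0,0,-0.048],-1]])

```text
time_s: 95.62
position: [0.4426, -0.0623, 0.2519]
eef_rot: [2.882, 1.251, -0.0]
wrist_force: [0.8, -0.4, 0.2]
gripper_width: 0.005
finger_force: 0.0
```

Request:
step_arm(deltas=[[[0.72,-0.62,0],[0,0,-0.048],-1],[[0.72,-0.62,0],[0,0,-0.048],-1],[[0.72,-0.62,0],[0,0,-0.048],-1],[[0.72,-0.62,0],[0,0,-0.048],-1],[[0.72,-0.62,0],[0,0,-0.048],-1],[[0.72,-0.62,0],[0,0,-0.048],-1],[[0.72,-0.62,0],[0,0,-0.048],-1],[[0.72,-0.62,0],[0,0,-0.048],-1],[[0.72,-0.62,0],[0,0,-0.048],-1],[[0.72,-0.62,0],[0,0,-0.048],-1]])

```text
time_s: 96.45
position: [0.4464, 0.0326, 0.252]
eef_rot: [2.779, 1.465, -0.0]
wrist_force: [0.3, 0.1, 0.4]
gripper_width: 0.004
finger_force: 0.0
```

Request:
step_arm(deltas=[[[0.8,-0.5,0],[0,0,-0.048],-1],[[0.8,-0.5,0],[0,0,-0.048],-1],[[0.8,-0.5,0],[0,0,-0.048],-1],[[0.8,-0.5,0],[0,0,-0.048],-1],[[0.8,-0.5,0],[0,0,-0.048],-1],[[0.8,-0.5,0],[0,0,-0.048],-1],[[0.8,-0.5,0],[0,0,-0.048],-1],[[0.8,-0.5,0],[0,0,-0.048],-1],[[0.8,-0.5,0],[0,0,-0.048],-1],[[0.8,-0.5,0],[0,0,-0.048],-1]])

```text
time_s: 97.28
position: [0.4503, 0.1268, 0.252]
eef_rot: [2.661, 1.67, 0.0]
wrist_force: [-0.5, -0.8, 0.2]
gripper_width: 0.003
finger_force: 0.0
```

Request:
step_arm(deltas=[[[0.87,-0.38,0],[0,0,-0.048],-1],[[0.87,-0.38,0],[0,0,-0.048],-1],[[0.87,-0.38,0],[0,0,-0.048],-1],[[0.87,-0.38,0],[0,0,-0.048],-1],[[0.87,-0.38,0],[0,0,-0.048],-1],[[0.87,-0.38,0],[0,0,-0.048],-1],[[0.87,-0.38,0],[0,0,-0.048],-1],[[0.87,-0.38,0],[0,0,-0.048],-1],[[0.87,-0.38,0],[0,0,-0.048],-1],[[0.87,-0.38,0],[0,0,-0.048],-1]])

```text
time_s: 98.12
position: [0.4538, 0.2217, 0.2521]
eef_rot: [2.527, 1.866, 0.0]
wrist_force: [-0.3, -0.4, 0.4]
gripper_width: 0.003
finger_force: 0.0
```

Request:
step_arm(deltas=[[[0.91,-0.24,0],[0,0,-0.048],-1],[[0.91,-0.24,0],[0,0,-0.048],-1],[[0.91,-0.24,0],[0,0,-0.048],-1],[[0.91,-0.24,0],[0,0,-0.048],-1],[[0.91,-0.24,0],[0,0,-0.048],-1],[[0.91,-0.24,0],[0,0,-0.048],-1],[[0.91,-0.24,0],[0,0,-0.048],-1],[[0.91,-0.24,0],[0,0,-0.048],-1],[[0.91,-0.24,0],[0,0,-0.048],-1],[[0.91,-0.24,0],[0,0,-0.048],-1]])

```text
time_s: 98.95
position: [0.4577, 0.3157, 0.2522]
eef_rot: [2.38, 2.051, 0.001]
wrist_force: [0.1, 0.8, 0.0]
gripper_width: 0.002
finger_force: 0.0
```

```bash
python3 -c "
from h import *
plan((.46,.415,.25,90),(.46,.415,.17,90))
w=cloud('top')
k=w[(w[:,2]>.1)&(w[:,2]<.215)&(w[:,1]>.3)&(w[:,1]<.42)&(w[:,0]>.36)&(w[:,0]<.56)]
print(len(k));print(np.percentile(k,[2,50,98],axis=0).round(3) if len(k) else '')"
```

```text
t 99.0 at [0.4577 0.3157 0.2522] yaw 81.5 w 0.2
[ 0.985 -0.124  0.022] [ 0.    -0.    -0.047]
  ^ (0.46, 0.415, 0.25, 90)
[ 0.  -0.   0.8] [-0.  0. -0.]
  ^ (0.46, 0.415, 0.17, 90)
121
[[0.486 0.362 0.107]
 [0.508 0.364 0.152]
 [0.523 0.367 0.205]]
```

Request:
step_arm(deltas=[[[0.98,-0.12,0.02],[0,0,-0.047],-1],[[0.98,-0.12,0.02],[0,0,-0.047],-1],[[0.98,-0.12,0.02],[0,0,-0.047],-1],[[0.98,-0.12,0.02],[0,0,-0.047],-1],[[0.98,-0.12,0.02],[0,0,-0.047],-1],[[0.98,-0.12,0.02],[0,0,-0.047],-1],[[0.98,-0.12,0.3],[0,0,-0.047],-1],[[0.98,-0.12,0.6],[0,0,-0.047],-1],[[0.98,-0.12,0.82],[0,0,-0.047],-1],[[0.98,-0.12,0.82],[0,0,-0.047],-1]])

```text
time_s: 99.83
position: [0.4579, 0.4117, 0.1642]
eef_rot: [-2.222, -2.219, 0.017]
wrist_force: [-1.0, 0.1, -1.4]
gripper_width: 0.003
finger_force: 0.0
```

Request:
step_arm(deltas=[[[-0.15,0,0],[0,0,0],-1],[[-0.28,0,0],[0,0,0],-1],[[-0.38,0,0],[0,0,0],-1],[[-0.48,0,0],[0,0,0],-1],[[-0.58,0,0.01],[0,0,0],-1],[[-0.69,0,0.02],[0,0,0],-1],[[-0.77,0,0.04],[0,0,0],-1],[[-0.85,0,0.07],[0,0,0],-1],[[-0.93,0,0.1],[0,0,0],-1],[[-1,0,0.14],[0,0,0],-1]])

```text
time_s: 100.67
position: [0.4601, 0.3142, 0.1557]
eef_rot: [2.221, 2.222, -0.0]
wrist_force: [-0.5, 0.2, 1.7]
gripper_width: 0.006
finger_force: 0.5
```

```bash
python3 -c "
from h import *
print(env.read_state()['wrist_force'])
plan((.46,.25,.0665,90))
w=cloud('top')
k=w[(w[:,2]>.07)&(w[:,2]<.215)&(w[:,1]>.2)&(w[:,1]<.42)&(w[:,0]>.5)&(w[:,0]<.56)]
A=np.polyfit(k[:,1],k[:,2],1);print('lid',-np.arctan(A[0]),len(k))"
```

```text
[-0.54282735  0.15493433  1.70989632]
t 100.7 at [0.4601 0.3142 0.1557] yaw 90.0 w 0.6
[-0.321 -0.001  0.446] [0. 0. 0.]
[-0.321 -0.     0.446] [0. 0. 0.]
  ^ (0.46, 0.25, 0.0665, 90)
lid 0.9561070331985383 205
```

Lid at 0.96 rad with light force. I continue shutting it.

Request:
step_arm(deltas=[[[-0.16,0,0.09],[0,0,0],-1],[[-0.29,0,0.2],[0,0,0],-1],[[-0.4,0,0.33],[0,0,0],-1],[[-0.5,0,0.47],[0,0,0],-1],[[-0.55,0,0.57],[0,0,0],-1],[[-0.6,0,0.68],[0,0,0],-1],[[-0.63,0,0.78],[0,0,0],-1],[[-0.64,0,0.85],[0,0,0],-1],[[-0.65,0,0.89],[0,0,0],-1],[[-0.65,0,0.89],[0,0,0],-1]])

```text
time_s: 101.55
position: [0.4602, 0.2503, 0.0671]
eef_rot: [2.22, 2.222, 0.0]
wrist_force: [0.0, 0.7, -0.6]
gripper_width: 0.008
finger_force: 0.0
```

```bash
cat > lid.py <<'E'
from h import *
print(env.read_state()['wrist_force']);plan()
w=cloud('top')
k=w[(w[:,2]>.058)&(w[:,2]<.1)&(w[:,1]>.225)&(w[:,1]<.35)&(w[:,0]>.375)&(w[:,0]<.55)]
k=k[abs(k[:,0]-.46)>.06]
A=np.polyfit(k[:,1],k[:,2],1);print('lid',-np.arctan(A[0]),len(k),np.polyval(A,.22),np.median(k[:,2]))
E
python3 lid.py
```

```text
[ 0.03912472  0.65014573 -0.64676785]
t 101.5 at [0.4602 0.2503 0.0671] yaw 90.0 w 0.8
lid 0.007204846708299949 232 0.0665999632338183 0.06590260621712407
```

Request:
step_arm(deltas=[[[0,0,0.01],[0,0,0],-1],[[0,0,0.02],[0,0,0],-1],[[0,0,0.02],[0,0,0],-1],[[0,0,-0.1],[0,0,0],-1],[[0,0,-0.4],[0,0,0],-1],[[-0.4,0,-0.8],[0,0,0],-1],[[-0.8,0,-1],[0,0,0],-1],[[-1,0,-1],[0,0,0],-1],[[-1,0,-1],[0,0,0],-1],[[-1,0,-1],[0,0,0],-1]])

```text
time_s: 102.43
position: [0.461, 0.1491, 0.1685]
eef_rot: [2.223, 2.218, 0.004]
wrist_force: [-0.4, 0.4, -1.2]
gripper_width: 0.006
finger_force: 0.0
```

Request:
step_arm(deltas=[[[-0.5,-1,-0.6],[0,0,0],-1],[[-0.5,-1,-0.6],[0,0,0],-1],[[-0.5,-1,-0.6],[0,0,0],-1],[[-0.5,-1,-0.6],[0,0,0],-1],[[-0.5,-1,-0.6],[0,0,0],-1],[[-0.5,-1,-0.6],[0,0,0],-1],[[-0.5,-1,-0.6],[0,0,0],-1],[[-0.5,-1,-0.6],[0,0,0],-1],[[-0.5,-1,-0.6],[0,0,0],-1],[[-0.5,-1,-0.6],[0,0,0],-1]])

```text
time_s: 103.27
position: [0.3603, 0.1003, 0.2259]
eef_rot: [-2.219, -2.221, 0.003]
wrist_force: [-0.4, 0.2, -0.2]
gripper_width: 0.009
finger_force: 0.0
```

Request:
step_arm(deltas=[[[-1,0,0],[0,0,0],-1],[[-1,0,0],[0,0,0],-1],[[-1,0,0],[0,0,0],-1],[[-1,0,0],[0,0,0],-1],[[-1,0,0],[0,0,0],-1],[[-1,0,0],[0,0,0],-1],[[-1,0,0],[0,0,0],-1],[[-1,0,0],[0,0,0],-1],[[-1,0,0],[0,0,0],-1],[[-1,0,0],[0,0,0],-1]])

```text
time_s: 104.1
position: [0.3602, 0.0006, 0.227]
eef_rot: [2.219, 2.224, 0.0]
wrist_force: [-0.5, 0.6, -0.5]
gripper_width: 0.008
finger_force: 0.0
```

```bash
python3 lid.py; python3 -c "
from h import *
import cv2
S,_=env.camera('side');T,_=env.camera('top')
cv2.imwrite('pics/t9.png',T[:,:,::-1])
T=cv2.resize(T[130:300,190:480],(800,469));T=cv2.convertScaleAbs(T,alpha=1.4)
cv2.imwrite('pics/c9.png',T[:,:,::-1])"
```

```text
[-0.51574359  0.58843721 -0.50997427]
t 104.1 at [0.3602 0.0006 0.227 ] yaw 90.1 w 0.8
lid -0.0017713313611212476 720 0.06567437616690797 0.06575286805163238
```

View pics/c9.png

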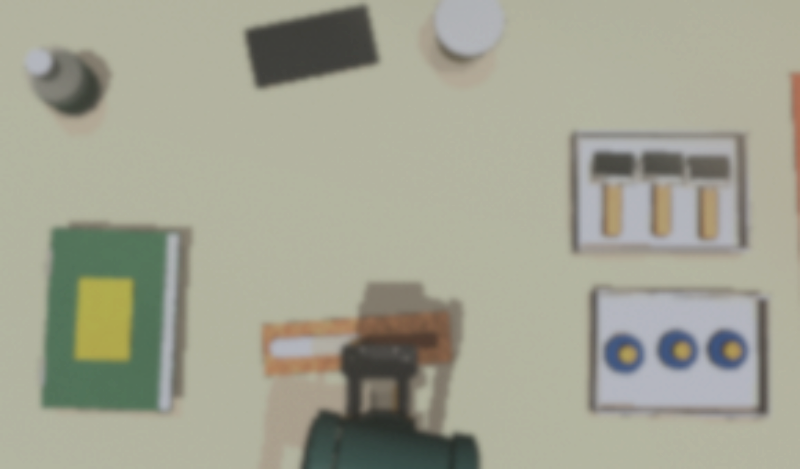

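The picture shows the lid shut at the left and the knife flat on its mat. Three brayers lie around (660,190) and three weights around (675,350), and the cup, bottle and phone have not moved. I hand the job in.

```bash
python3 -c "
from station import env
print(env.job_done())"
```

```text
the job is handed in; nothing more can be done
None
```

The job is handed in at about 104 s of the 210 s limit, with no verdict returned: the final camera check showed the lid shut, the brayers and weights in their trays, the knife on its mat and the cup, bottle and phone unmoved; all three sharp tools were seen in the case before it was shut.

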